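# Fetch the plane from behind

## Task

I need the block plane that lies at the back of the wooden tool tray. First clear the three things standing in front of it (screw box, tape measure, wood offcut) into the empty metal side tray, then lay the plane sole down on the ribbed rubber mat, lengthwise along the mat and well on it; only after that put the three back in the tool tray, each on the very spot where it stood and turned as it was. Keep all of them upright, and leave the spanner in the tool tray where it is.

Things in the scene. Friction and masses are not known exactly. Their poses are not given: they have to be found in the camera images.
- tool_tray: Fixed shallow wooden tray, 252 (x) x 316 (y) x 14 mm, wood rim 7 mm wide and 14 mm high, floor 6 mm above the bench. Origin: centre of its underside; x is its short axis and points to the back (away from the robot), y to the left along the back edge. At the start three things stand side by side about 92 mm apart along its y, about 62 mm toward the front from its centre, in any order; right behind them lies the plane (along y), and behind that the spanner.
- side_tray: Fixed shallow pale grey metal tray, empty at the start, 300 (x) x 136 (y) x 14 mm, rim 4 mm wide, floor 4 mm above the bench. Origin: centre of its underside; its long axis is x, roughly away from the robot. It stands left or right of the tool tray; the mat is on the other side.
- mat: Fixed black ribbed rubber bench mat, 270 (x) x 120 (y) mm, top 4 mm above the bench. Origin: centre of its underside; its long axis is x.
- block_plane: Small iron block plane with wooden knob and blade, 45 (x) x 160 (y) x 54 mm high; loose. Origin: centre of its underside (the sole); length along y, z up. Grasp across x (straight 45 mm sides from the sole up to about 29 mm). Its mass varies (about 0.46 to 0.81 kg).
- screw_box: Closed blue and orange card box of screws, 65 (x) x 90 (y) x 43 mm high, about 0.33 kg; loose. Origin: centre of its underside; grasp across x (65 mm). In the tool tray its y lies along the tray's x.
- tape_measure: Yellow and black pocket tape measure standing on edge, 36 (x) x 98 (y) x 64 mm high, about 0.31 kg; loose. Origin: on the underside, midway along the 98 mm length, which includes the thin blade end; the 34 mm thick body runs from y = -23 to y = +49 mm, so its middle lies at y = +13 mm; the blade end sticks out to y = -49 mm. Grasp the body across x. In the tool tray its y points to the back, along the tray's x.
- offcut_1: Plain softwood offcut block, 64 (x) x 89 (y) x 38 mm high, about 0.1 kg; loose. Origin: centre of its underside; grasp across x (64 mm). In the tool tray its y lies along the tray's x.
- spanner_13: Bystander: steel combination spanner, 38 x 197 (y) x 7 mm, lying along the back of the tool tray behind the plane, loose; leave it. Origin: centre of its underside.

How it is judged:
By the outcome, as a careful person would: the job done as asked, in the order asked, and still so for the second after the job is handed in, with the robot touching nothing.
It also fails if it takes over 131 s, if anything falls off the work surface, if the arm or the gripper's body presses on something with over 40 N, if the wrist force passes 120 N, or if a joint passes its speed limit or range.

## Robot

A 6-joint arm with a two-finger parallel gripper is mounted at the origin on a cart in front of the work surface, level with it; the furniture and walls round the work are solid. World frame = base frame: x ahead of the robot, y to its left, z up, the work surface at z = 0. Lengths are in m, angles in rad, forces in N, time in s.
With the tool pointing down it reaches from about 0.425 to 1.125 m from the base axis. Payload 14.9 kg.
Tool frame: the origin (TCP) lies at the very end of the fingers, on their centre line; the grasp point (between the pads) lies bot.hold_point_z behind it (bot.hold_point_z is the distance from the TCP to the grasp point, in m); z points along the fingers, x is the direction in which the jaws open and shut, and the axes are right-handed (so a half turn about z gives the same grasp; the last joint's range is limited). The gripper opens to 91 mm and grips with 3 to 60 N. Pads are 32 mm wide; open, the fingers measure 118 mm over their backs; the gripper's body (76 mm by 178 mm) begins 60 mm behind the grasp point.
Start: joints at [-1.153, 0.379, 1.734, -0, 1.028, -0.033], TCP at [0.305, -0.63, 0.214] pointing down, gripper open.
Joint ranges: [-2.77, 2.77], [-0.74, 2.19], [0, 2.66], [-1.06, 4.2], [0.31, 2.87], [-3.08, 3.08]. Speed limits (rad/s): [1.89, 1.89, 2.39, 3.14, 3.14, 3.14].

## Interface

Orientations are given as a 3x3 rotation matrix whose columns are the frame's x, y, z axes.
In Python, from station import observe, eyes, bot gives the robot as it stands.
- The arm moves only by the tool jog_arm, never from a script. Its argument "rows" is a list of rows, each a list of 7 numbers: the shift along the tool's x, y, z in cm, then the turn, a rotation vector about the tool's x, y, z in degrees, then the opening, from -1 (shut) to 1 (fully open), so that 0 is half open. A call has 1 to 8 rows; each row shifts and turns the pose as measured when the row begins, along the tool's axes as they then stand; what a row does not reach is not made up. A row lasts 1/12 s, in which the tool goes at most 41.7 mm and 7.16 degrees, less where a joint would pass 70% of its speed; a pose out of reach is approached as far as the arm can. A call is refused whole if a number of a shift passes 4.17 or a number of a turn 7.16, either way. A call with a gripper value outside its range is refused whole. The fingers move at their own pace and stop on an object; the grip force is fixed at half the most. Time passes only in rows, so rows that do not move let the fingers close. It gives the time, the measured TCP pose, the force and the opening at its end, in the units of the state.
- observe(): the state, without advancing time (a new reading comes with each control period).
- eyes.snapshot(name): name is "side" or "top" or "wrist"; returns the picture (400x640x3 uint8, red, green, blue); there is no depth.
- eyes.camera_info(name): a dict with "camera_matrix" (3x3 intrinsics, pixels), "R" (3x3) and "t" (3): a world point X has camera coordinates R X + t. Camera axes: x right, y down, z forward; pixel columns grow to the right and rows downward; lengths in m; the calibration is good to about 2 mm. A picture is of the moment at which its call begins: read the wrist's pose just before it. camera_info takes no time and is no camera call; for the wrist camera it gives the pose at the moment of the call.
- bot.sign_off(): hands the job in, once; it reports no verdict.
The state is a dict: "t": time; "qpos": joint angles; "joint_velocities": joint speeds; "tau": joint torques, N m; "ee_pos": TCP position; "tool_rot": TCP orientation; "force": force on the tool from outside, world axes, zero at the start; "moment": the same for the moment, N m; "opening": finger opening in m.
Only numpy, scipy, OpenCV 4.12 (cv2) and the standard library are available. Lean on these libraries where they do the work, as an engineer would, in place of code of your own. Each camera call takes 0.05 s, during which the arm holds its last target.

## Working session

There is one attempt and no reset: what is moved stays moved. The work goes in short steps, Python scripts to look and compute and a tool call to move; the robot and the scene stay as the last step left them, time stands still between calls to the robot, and variables do not carry over. Pictures are saved under pics/ and viewed, and the job is handed in when it is done.

Besides the shell and the picture viewer there is one more tool, called after "Emit:" as name(argument=value, ...) on one line, values as JSON. jog_arm: Moves the arm, as the interface text tells. Its arguments: {"type":"object","properties":{"rows":{"type":"array","items":{"type":"array","items":{"type":"number"}}}},"required":["rows"]}

```bash
ls; mkdir -p pics
python3 - <<'E'
from station import observe, eyes, bot
import cv2,numpy as np
s=observe()
print({k:np.round(v,3).tolist() for k,v in s.items()}, bot.hold_point_z)
for n in ["top","side"]:
    im=eyes.snapshot(n); cv2.imwrite(f"pics/{n}0.png",im[:,:,::-1])
    c=eyes.camera_info(n); print(n,{k:np.round(v,4).tolist() for k,v in c.items()})
E
```

```text
pics
{'t': 0.0, 'qpos': [-1.153, 0.379, 1.735, 0.0, 1.029, -0.033], 'joint_velocities': [0.001, 0.0, -0.0, 0.001, -0.0, -0.0], 'tau': [-0.002, -76.373, -43.437, 0.065, 0.042, -0.0], 'ee_pos': [0.305, -0.63, 0.213], 'tool_rot': [[0.436, -0.9, -0.0], [-0.9, -0.436, 0.001], [-0.001, -0.0, -1.0]], 'force': [-0.62, -0.189, 0.002], 'moment': [-0.059, -0.009, 0.014], 'opening': 0.091} 0.0188
top {'camera_matrix': [[370.6725, 0.0, 327.4852], [0.0, 370.6725, 199.4066], [0.0, 0.0, 1.0]], 'R': [[-0.0214, -0.9997, -0.0089], [-0.9799, 0.0227, -0.1984], [0.1985, 0.0044, -0.9801]], 't': [-0.0064, 0.5386, 0.8358]}
side {'camera_matrix': [[365.0072, 0.0, 323.2759], [0.0, 365.0072, 205.6744], [0.0, 0.0, 1.0]], 'R': [[-0.9188, -0.3947, -0.0041], [-0.1681, 0.4007, -0.9007], [0.3571, -0.8269, -0.4345]], 't': [0.5042, 0.1161, 0.8758]}
```

View pics/top0.png

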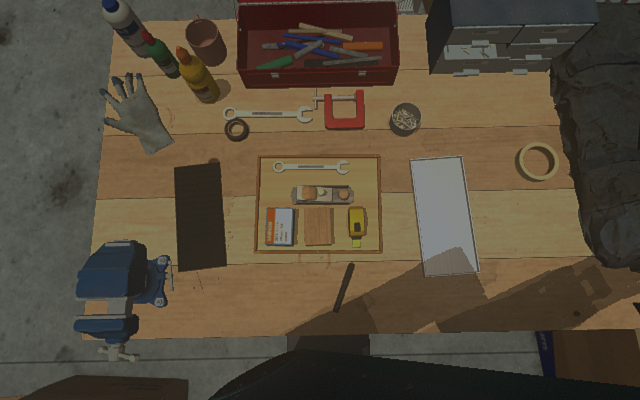

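View pics/side0.png

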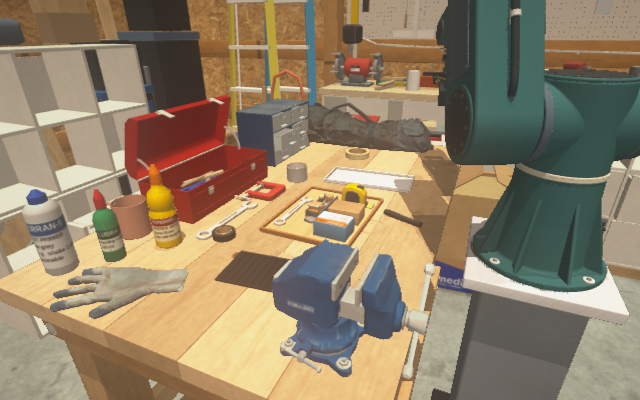

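```bash
cat > h.py <<'E'
import numpy as np,cv2
from station import observe, eyes, bot
def ray(ci,uv,z):
    K=np.array(ci["camera_matrix"]);R=np.array(ci["R"]);t=np.array(ci["t"])
    uv=np.atleast_2d(uv).astype(float)
    d=(R.T@np.linalg.solve(K,np.c_[uv,np.ones(len(uv))].T)).T
    c=-R.T@t
    return c+d*((z-c[2])/d[:,2])[:,None]
def proj(ci,X):
    K=np.array(ci["camera_matrix"]);R=np.array(ci["R"]);t=np.array(ci["t"])
    p=(K@(R@np.atleast_2d(X).T+t[:,None])).T
    return p[:,:2]/p[:,2:]
def crop(im,x0,y0,x1,y1,s,name):
    c=cv2.resize(im[y0:y1,x0:x1],None,fx=s,fy=s,interpolation=cv2.INTER_CUBIC)
    cv2.imwrite(name,c[:,:,::-1])
E
python3 - <<'E'
import cv2,numpy as np
from h import *
im=cv2.imread("pics/top0.png")[:,:,::-1]
crop(im,165,145,325,265,5,"pics/c1.png")
crop(im,325,145,485,280,4,"pics/c2.png")
E
```

```text
(no output)
```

View pics/c1.png

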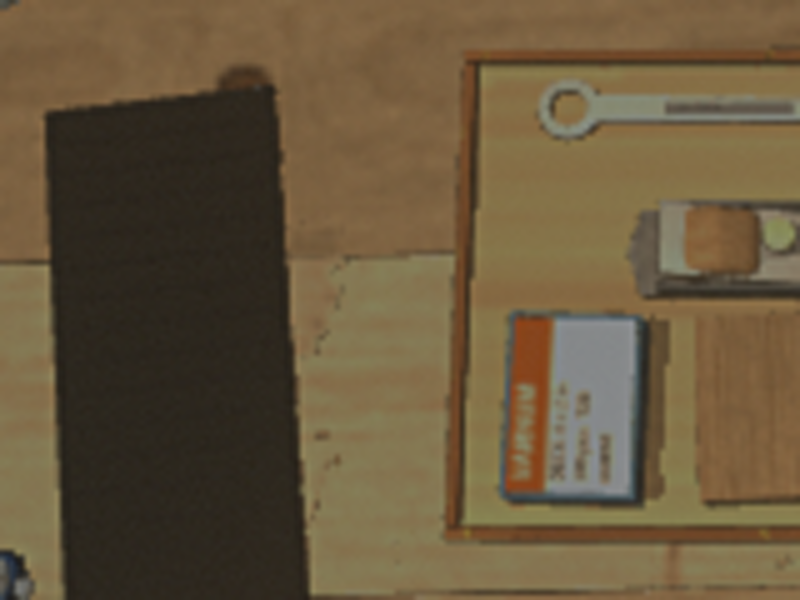

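View pics/c2.png

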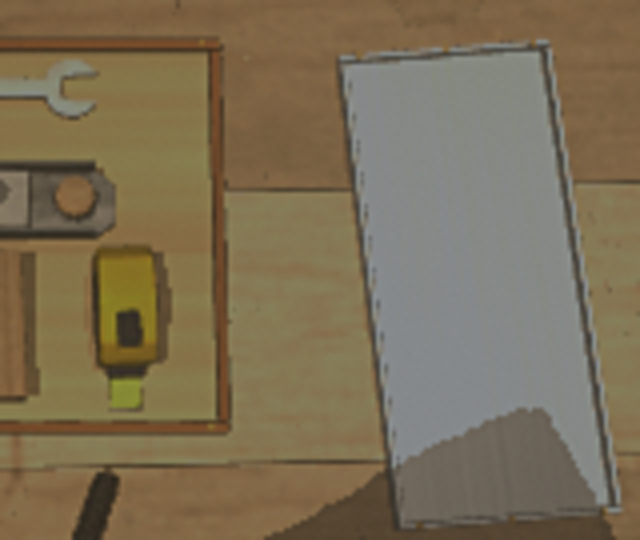

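```bash
cat >> h.py <<'E'
from scipy.optimize import least_squares
def fit(ci,uv,P,x0):
    """P local 3D points, uv pixels -> x,y,yaw"""
    P=np.array(P,float);uv=np.array(uv,float)
    def f(p):
        c,s=np.cos(p[2]),np.sin(p[2])
        X=np.c_[c*P[:,0]-s*P[:,1]+p[0],s*P[:,0]+c*P[:,1]+p[1],P[:,2]]
        return (proj(ci,X)-uv).ravel()
    r=least_squares(f,x0)
    return r.x, np.round(r.fun.reshape(-1,2),1)
E
python3 - <<'E'
from h import *
ci=eyes.camera_info("top")
A=lambda p:(165+np.array(p[0::2])/5,145+np.array(p[1::2])/5)
a=lambda x,y:(165+x/5,145+y/5)
b=lambda x,y:(325+x/4,145+y/4)
def rect(w,l,z,z0=0): return [[w/2,l/2,z],[-w/2,l/2,z],[w/2,-l/2,z],[-w/2,-l/2,z]]
# order: back-left, front-left, back-right, front-right
def go(n,uv,P,x0):
    r,e=fit(ci,uv,P,x0); print(n,np.round(r[:2],4),np.round(np.degrees(r[2]),2),e.tolist())
go("tool",[a(468,52),a(447,540),b(220,38),b(228,430)],rect(.252,.316,.014),[.6,0,0])
go("side",[b(340,60),b(398,528),b(548,42),b(618,510)],rect(.3,.136,.014),[.6,-.3,0])
mt=[a(46,114),a(65,640),a(273,88),a(305,615)]
go("mat",[(174.5,167.8),(179.5,270.5),(219.7,162.7),(226.8,266)],rect(.27,.12,.004),[.6,.3,0])
go("box",[a(508,313),a(500,498),a(645,318),a(640,502)],rect(.09,.065,.049),[.6,.1,0])
go("offcut",[a(697,315),a(703,500),b(24,250),b(26,398)],rect(.089,.064,.044),[.6,.0,0])
E
```

```text
tool [0.5391 0.0041] -1.23 [[-1.0, -0.8], [-0.7, 0.2], [0.3, -0.3], [1.3, 0.7]]
side [ 0.5021 -0.3061] 2.99 [[-0.6, -1.5], [-0.5, 0.9], [0.2, -0.9], [0.9, 1.1]]
mat [0.5153 0.3042] 5.83 [[-0.4, -0.8], [-0.9, 1.8], [0.6, -1.3], [0.7, 0.1]]
box [0.4765 0.0969] -2.22 [[0.4, -0.1], [0.1, 0.5], [-0.1, -0.6], [-0.4, 0.2]]
offcut [0.4758 0.0054] 0.18 [[0.1, 0.1], [-0.6, 0.1], [-0.0, -0.1], [0.5, -0.1]]
```

```bash
cat >> h.py <<'E'
from scipy.spatial.transform import Rotation as Ro
def Rt(az):  # tool down, x at azimuth az (deg)
    a=np.radians(az); x=np.array([np.cos(a),np.sin(a),0]); z=np.array([0,0,-1.]); return np.c_[x,np.cross(z,x),z]
def az_of(R): return np.degrees(np.arctan2(R[1,0],R[0,0]))
def plan(wps,g,p=None,R=None,step=40.,turn=7.0):
    """wps: list of (x,y,z,az). prints rows in tool axes (cm,deg)"""
    s=observe()
    p=np.array(s["ee_pos"]) if p is None else np.array(p,float); R=np.array(s["tool_rot"]) if R is None else R
    out=[]
    for w in wps:
        t=np.array(w[:3]);Rg=Rt(w[3])
        d=np.linalg.norm(t-p)*1000; rv=(Ro.from_matrix(R.T@Rg)).as_rotvec(degrees=True)
        n=max(1,int(np.ceil(max(d/step,np.abs(rv).max()/turn))))
        for i in range(n):
            f=1/(n-i); dp=(R.T@(t-p))*f*100
            rv=Ro.from_matrix(R.T@Rg).as_rotvec(degrees=True)*f
            dp=np.round(dp,2);rv=np.round(rv,1)
            out.append(dp.tolist()+rv.tolist()+[g])
            p=p+R@dp/100; R=R@Ro.from_rotvec(rv,degrees=True).as_matrix()
    s_="\n".join(",".join(("["+",".join("%g"%v for v in r)+"]") for r in out[i:i+8]) for i in range(0,len(out),8))
    print(len(out),"rows\n"+s_)
def st():
    s=observe(); print("t %.2f"%s["t"],"p",np.round(s["ee_pos"],4),"az %.2f"%az_of(np.array(s["tool_rot"])),"zaxis",np.round(np.array(s["tool_rot"])[:,2],3),"F",np.round(s["force"],1),"open %.4f"%s["opening"],"q",np.round(s["qpos"],2)); return s
E
python3 - <<'E'
from h import *
st()
ci=eyes.camera_info("wrist"); s=observe()
R=np.array(ci["R"]);c=-R.T@np.array(ci["t"])
T=np.array(s["tool_rot"])
print("cam in tool",T.T@(c-np.array(s["ee_pos"])),"\n",T.T@R.T, ci["camera_matrix"])
plan([(.49,0,.36,-90)],0.65)
E
```

```text
t 0.10 p [ 0.3048 -0.6298  0.2134] az -64.17 zaxis [-0.     0.001 -1.   ] F [ 0.5  0.2 -0.3] open 0.0912 q [-1.15  0.38  1.73 -0.    1.03 -0.03]
cam in tool [ 0.0010181  -0.07166827 -0.17054464] 
 [[ 9.99999569e-01  8.73183239e-04 -3.15048138e-04]
 [-7.64121217e-04  9.67009259e-01  2.54740083e-01]
 [ 5.27089237e-04 -2.54739733e-01  9.67009509e-01]] [[316.64871076   0.         323.35935725]
 [  0.         316.64871076 201.07516546]
 [  0.           0.           1.        ]]
17 rows
[-2.86,-2.59,-0.86,0,0,1.5,0.65],[-2.93,-2.52,-0.86,0,0,1.5,0.65],[-2.99,-2.44,-0.86,0,0,1.5,0.65],[-3.06,-2.36,-0.86,0,0,1.5,0.65],[-3.12,-2.28,-0.86,0,0,1.5,0.65],[-3.17,-2.2,-0.86,0,0,1.5,0.65],[-3.23,-2.12,-0.86,0,0,1.5,0.65],[-3.29,-2.03,-0.86,0,0,1.5,0.65]
[-3.34,-1.94,-0.86,0,0,1.5,0.65],[-3.39,-1.86,-0.86,0,0,1.5,0.65],[-3.43,-1.77,-0.86,0,0,1.5,0.65],[-3.48,-1.67,-0.86,0,0,1.6,0.65],[-3.52,-1.58,-0.86,0,0,1.5,0.65],[-3.57,-1.48,-0.86,0,0,1.6,0.65],[-3.6,-1.38,-0.86,0,0,1.5,0.65],[-3.64,-1.29,-0.86,0,0,1.6,0.65]
[-3.68,-1.19,-0.86,0,0,1.5,0.65]
```

Run:
```python
from h import *
plan([(.50,0,.18,-91)],0.65)
```

```text
17 rows
[-2.83,-2.65,0.2,0,0,1.6,0.65],[-2.91,-2.57,0.2,0,0,1.6,0.65],[-2.98,-2.48,0.2,0,0,1.6,0.65],[-3.05,-2.4,0.2,0,0,1.6,0.65],[-3.11,-2.31,0.2,0,0,1.6,0.65],[-3.17,-2.23,0.2,0,0,1.6,0.65],[-3.24,-2.14,0.2,0,0,1.6,0.65],[-3.29,-2.05,0.2,0,0,1.6,0.65]
[-3.35,-1.95,0.2,0,0,1.6,0.65],[-3.4,-1.86,0.2,0,0,1.6,0.65],[-3.45,-1.76,0.2,0,0,1.5,0.65],[-3.5,-1.67,0.2,0,0,1.6,0.65],[-3.55,-1.58,0.2,0,0,1.5,0.65],[-3.59,-1.48,0.2,0,0,1.6,0.65],[-3.62,-1.38,0.19,0,0,1.5,0.65],[-3.66,-1.28,0.2,0,0,1.6,0.65]
[-3.69,-1.19,0.19,0,0,1.5,0.65]
```

Emit:
jog_arm(rows=[[-2.8,-2.6,0.2,0,0,1.6,0.65],[-2.9,-2.6,0.2,0,0,1.6,0.65],[-3.0,-2.5,0.2,0,0,1.6,0.65],[-3.0,-2.4,0.2,0,0,1.6,0.65],[-3.1,-2.3,0.2,0,0,1.6,0.65],[-3.2,-2.2,0.2,0,0,1.6,0.65],[-3.2,-2.1,0.2,0,0,1.6,0.65],[-3.3,-2.0,0.2,0,0,1.6,0.65]])

```text
t: 0.77
ee_pos: [0.3964, -0.3281, 0.1944]
tool_rot: [[0.208, -0.978, -0.001], [-0.978, -0.208, 0.001], [-0.001, 0.001, -1.0]]
force: [0.6, -0.5, 0.7]
opening: 0.0756
```

Emit:
jog_arm(rows=[[-3.4,-2.0,0.2,0,0,1.6,0.65],[-3.4,-1.9,0.2,0,0,1.6,0.65],[-3.4,-1.8,0.2,0,0,1.6,0.65],[-3.5,-1.7,0.2,0,0,1.6,0.65],[-3.5,-1.6,0.2,0,0,1.6,0.65],[-3.6,-1.5,0.2,0,0,1.6,0.65],[-3.6,-1.4,0.2,0,0,1.6,0.65],[-3.6,-1.3,0.2,0,0,1.6,0.65]])

```text
t: 1.43
ee_pos: [0.498, -0.0193, 0.1777]
tool_rot: [[-0.027, -1.0, -0.001], [-1.0, 0.027, 0.001], [-0.001, 0.001, -1.0]]
force: [0.5, -1.1, 0.1]
opening: 0.0751
```

Run:
```python
from h import *
st()
plan([(.50,0,.18,-91)],0.65)
```

```text
t 1.43 p [ 0.498  -0.0193  0.1777] az -91.55 zaxis [-0.001  0.001 -1.   ] F [ 0.5 -1.1  0.1] open 0.0751 q [-0.09  0.11  2.16  0.    0.88  1.51]
1 rows
[-1.93,-0.15,-0.23,0.1,0.1,-0.5,0.65]
```

Emit:
jog_arm(rows=[[-1.9,-0.1,-0.2,0,0,0.5,0.65],[0,0,0,0,0,0,0.65],[0,0,0,0,0,0,0.65]])

```text
t: 1.68
ee_pos: [0.5005, 0.0069, 0.179]
tool_rot: [[-0.031, -1.0, -0.002], [-1.0, 0.031, 0.002], [-0.002, 0.002, -1.0]]
force: [-0.4, -0.2, 1.1]
opening: 0.0754
```

Run:
```python
from h import *
import pickle
s=st(); ci=eyes.camera_info("wrist"); im=eyes.snapshot("wrist")
pickle.dump((ci,im),open("w1.pkl","wb"))
cv2.imwrite("pics/w1.png",im[:,:,::-1])
```

```text
t 1.68 p [0.5005 0.0069 0.179 ] az -91.79 zaxis [-0.002  0.002 -1.   ] F [-0.4 -0.2  1.1] open 0.0754 q [-0.03  0.11  2.15  0.    0.88  1.57]
```

View pics/w1.png

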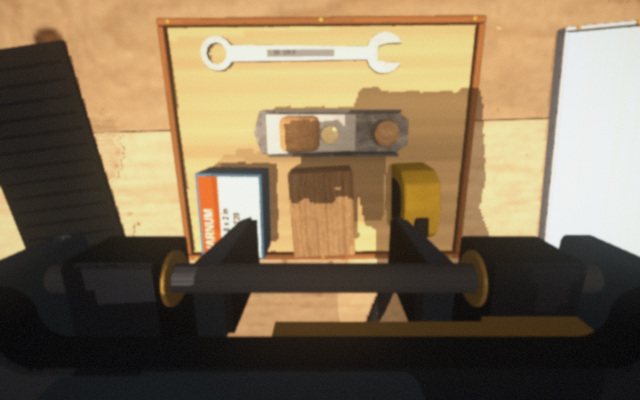

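Emit:
jog_arm(rows=[[0.4,2.8,0,0,0,-0.8,0.65],[0,2.8,0,0,0,0,0.65],[0,0,0,0,0,0,0.65],[0,0,0,0,0,0,0.65]])

```text
t: 2.07
ee_pos: [0.4418, 0.0006, 0.1785]
tool_rot: [[-0.02, -1.0, -0.003], [-1.0, 0.02, 0.001], [-0.001, 0.003, -1.0]]
force: [0.2, 0.1, 0.7]
opening: 0.0755
```

Run:
```python
from h import *
import pickle
s=st(); ci=eyes.camera_info("wrist"); im=eyes.snapshot("wrist")
pickle.dump((ci,im),open("w2.pkl","wb"))
cv2.imwrite("pics/w2.png",im[:,:,::-1])
crop(im,140,0,500,260,2.2,"pics/w2c.png")
```

```text
t 2.07 p [0.4418 0.0006 0.1785] az -91.13 zaxis [-0.003  0.001 -1.   ] F [0.2 0.1 0.7] open 0.0755 q [-0.05  0.01  2.26  0.    0.87  1.54]
```

View pics/w2c.png

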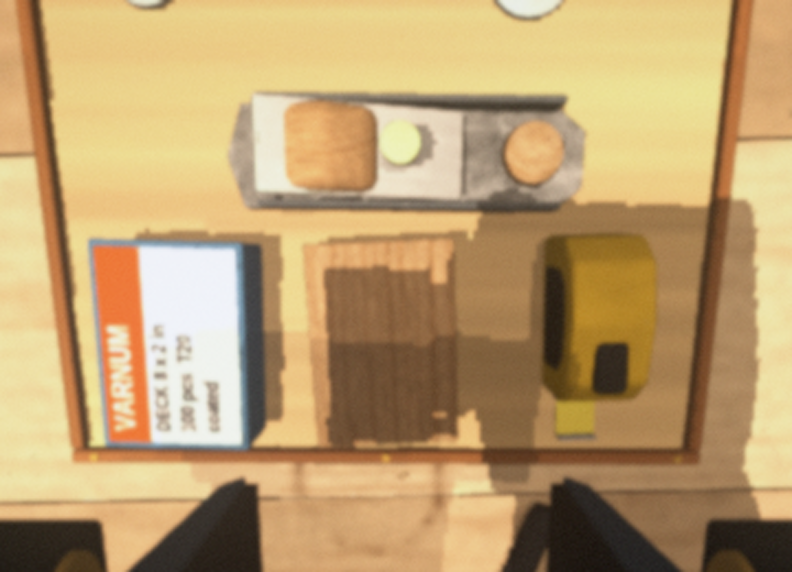

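```bash
cat > m.py <<'E'
from h import *
import pickle
ci,im=pickle.load(open("w2.pkl","rb"))
k=lambda x,y:((x+.5)/2.2-.5+140,(y+.5)/2.2-.5)
def rect(w,l,z): return [[w/2,l/2,z],[-w/2,l/2,z],[w/2,-l/2,z],[-w/2,-l/2,z]]
def go(n,uv,P,x0):
    r,e=fit(ci,uv,P,x0); print(n,np.round(r[:2],4),np.round(np.degrees(r[2]),2),e.tolist()); return r
if __name__=="__main__":
    go("box",[k(90,240),k(107,447),k(243,243),k(247,447)],rect(.09,.065,.049),[.48,.1,0])
    go("off",[k(305,245),k(322,445),k(455,237),k(457,437)],rect(.089,.064,.044),[.48,.0,0])
    # tray rim front outer corners + edge
    go("tray",[k(75,460),k(698,460)],[[-.126,.158,.014],[-.126,-.158,.014]],[.54,0,0])
    # plane sole / side ends
    r=ray(ci,[k(240,103),k(245,207),k(565,97),k(565,207),k(230,152),k(585,140)],.03); print(np.round(r,4))
    r=ray(ci,[k(655,265),k(655,385),k(600,235),k(600,397)],.06); print(np.round(r,4))
    r=ray(ci,[k(557,437),k(594,437)],.012); print(np.round(r,4))
E
python3 m.py
```

```text
box [0.4784 0.099 ] -2.62 [[-1.4, -1.2], [-0.8, 0.2], [0.6, -0.5], [1.7, 1.9]]
off [0.4775 0.0076] 1.53 [[-0.8, -1.1], [-1.1, 0.7], [0.2, -0.7], [1.7, 1.5]]
tray [0.5422 0.007 ] -1.05 [[-1.8, 0.2], [1.8, 0.2]]
[[ 0.5782  0.0661  0.03  ]
 [ 0.5368  0.0672  0.03  ]
 [ 0.5778 -0.07    0.03  ]
 [ 0.5341 -0.0718  0.03  ]
 [ 0.5592  0.0719  0.03  ]
 [ 0.561  -0.0792  0.03  ]]
[[ 0.5095 -0.1022  0.06  ]
 [ 0.4606 -0.1058  0.06  ]
 [ 0.5215 -0.0795  0.06  ]
 [ 0.4559 -0.083   0.06  ]]
[[ 0.4263 -0.0761  0.012 ]
 [ 0.4259 -0.0946  0.012 ]]
```

```bash
cat > ov.py <<'E'
from m import *
def boxpts(x,y,yaw,xs,ys,zs):
    c,s=np.cos(np.radians(yaw)),np.sin(np.radians(yaw))
    return [np.array([[x+c*a-s*b,y+s*a+c*b,z] for a,b in [(xs[0],ys[0]),(xs[1],ys[0]),(xs[1],ys[1]),(xs[0],ys[1])]]) for z in zs]
def draw(ci,im,items,win,s,name):
    x0,y0,x1,y1=win
    c=np.ascontiguousarray(cv2.resize(im[y0:y1,x0:x1],None,fx=s,fy=s,interpolation=cv2.INTER_CUBIC))
    for it,col in items:
        for P in boxpts(*it):
            uv=(proj(ci,P)+.5-[x0,y0])*s-.5
            cv2.polylines(c,[np.round(uv*16).astype(np.int32)],True,col,1,cv2.LINE_AA,4)
    cv2.imwrite(name,c[:,:,::-1])
if __name__=="__main__":
    # local frame: a along tray x, b along tray y
    items=[((.478,.0985,-2.4,(-.045,.045),(-.0325,.0325),(.006,.049)),(255,0,0)),
     ((.477,.0072,1,(-.0445,.0445),(-.032,.032),(.006,.044)),(0,255,0)),
     ((.475,-.0855,0,(-.023,.049),(-.017,.017),(.006,.07)),(255,0,255)),
     ((.475,-.0855,0,(-.049,.049),(-.008,.008),(.008,.012)),(255,0,255)),
     ((.557,-.0025,-1.2,(-.0225,.0225),(-.08,.08),(.006,.035)),(0,0,255)),
     ((.541,.006,-1.2,(-.126,.126),(-.158,.158),(.014,)),(255,255,0))]
    draw(ci,im,items,(140,0,500,260),2.2,"pics/ov1.png")
    im2=cv2.imread("pics/top0.png")[:,:,::-1]; draw(eyes.camera_info("top"),im2,items,(245,145,395,265),5,"pics/ov2.png")
E
python3 ov.py
```

```text
(no output)
```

View pics/ov1.png

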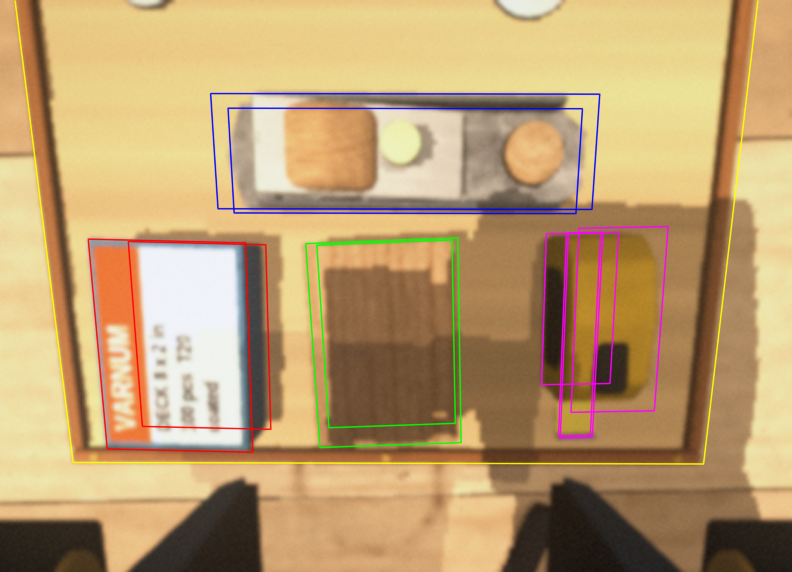

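View pics/ov2.png

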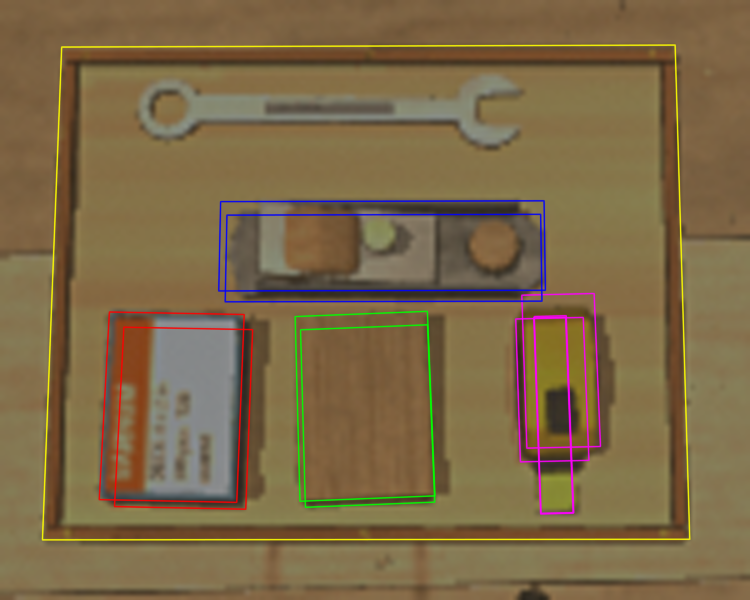

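Run:
```python
from h import *
plan([(.488,-.0852,.095,-89.5)],0.65)
```

```text
4 rows
[2.12,-1.21,2.08,0,0,-0.4,0.65],[2.13,-1.19,2.07,0.1,0,-0.4,0.65],[2.14,-1.17,2.08,0,0,-0.4,0.65],[2.15,-1.16,2.08,0.1,0.1,-0.4,0.65]
```

Emit:
jog_arm(rows=[[2.1,-1.2,2.1,0,0,-0.4,0.65],[2.1,-1.2,2.1,0.1,0,-0.4,0.65],[2.1,-1.2,2.1,0,0,-0.4,0.65],[2.1,-1.2,2.1,0.1,0.1,-0.4,0.65],[0,0,0,0,0,0,0.65],[0,0,0,0,0,0,0.65]])

```text
t: 2.62
ee_pos: [0.4957, -0.0918, 0.092]
tool_rot: [[0.006, -1.0, 0.007], [-1.0, -0.006, -0.001], [0.001, -0.007, -1.0]]
force: [-0.1, -0.5, 0.5]
opening: 0.0753
```

Run:
```python
from h import *
st()
plan([(.488,-.0852,.015,-89.5)],0.65)
```

```text
t 2.62 p [ 0.4957 -0.0918  0.092 ] az -89.65 zaxis [ 0.007 -0.001 -1.   ] F [-0.1 -0.5  0.5] open 0.0753 q [-0.23  0.27  2.18  0.    0.69  1.33]
2 rows
[-0.34,0.41,3.85,-0.2,-0,-0.1,0.65],[-0.34,0.4,3.85,-0.2,-0.1,-0.1,0.65]
```

Emit:
jog_arm(rows=[[-0.68,0.77,1.0,-0.4,0,0,0.65],[0,0,0,0,0,0,0.65],[0,0,0,0,0,0,0.65]])

```text
t: 2.87
ee_pos: [0.4876, -0.0846, 0.0816]
tool_rot: [[0.005, -1.0, -0.0], [-1.0, -0.005, -0.001], [0.001, 0.0, -1.0]]
force: [0.6, -0.1, -0.1]
opening: 0.0749
```

Run:
```python
from h import *
st()
plan([(.488,-.0852,.015,-89.5)],0.65)
```

```text
t 2.87 p [ 0.4876 -0.0846  0.0816] az -89.74 zaxis [-0.    -0.001 -1.   ] F [ 0.6 -0.1 -0.1] open 0.0749 q [-0.22  0.28  2.19 -0.    0.67  1.35]
2 rows
[0.02,-0.02,3.33,0,-0,-0.1,0.65],[0.03,-0.02,3.33,0,-0.1,-0.1,0.65]
```

Emit:
jog_arm(rows=[[0,0,3.0,0,0,0,0.65],[0,0,2.6,0,0,0,0.65],[0,0,0.4,0,0,0,0.65],[0,0,0,0,0,0,0.65],[0,0,0,0,0,0,-1],[0,0,0,0,0,0,-1],[0,0,0,0,0,0,-1],[0,0,0,0,0,0,-1]])

```text
t: 3.53
ee_pos: [0.4911, -0.0823, 0.0275]
tool_rot: [[0.009, -1.0, 0.01], [-1.0, -0.009, -0.003], [0.003, -0.009, -1.0]]
force: [0.4, -0.1, 0.5]
opening: 0.0514
```

Run:
```python
from h import *
st()
```

```text
t 3.53 p [ 0.4911 -0.0823  0.0275] az -89.49 zaxis [ 0.01  -0.003 -1.   ] F [ 0.4 -0.1  0.5] open 0.0514 q [-0.21  0.38  2.19 -0.    0.55  1.35]
```

Run:
```python
from h import *
plan([(.488,-.0852,.016,-89.5)],0.2)
```

```text
1 rows
[0.28,0.32,1.15,-0.5,-0.2,0,0.2]
```

Emit:
jog_arm(rows=[[0.28,0.32,1.1,-0.5,-0.2,0,0.15],[0,0,0,0,0,0,0.15],[0,0,0,0,0,0,0.15]])

```text
t: 3.78
ee_pos: [0.489, -0.0858, 0.0173]
tool_rot: [[0.009, -1.0, 0.003], [-1.0, -0.009, -0.0], [0.0, -0.003, -1.0]]
force: [0.5, -1.3, 0.1]
opening: 0.0525
```

Run:
```python
from h import *
st()
plan([(.488,-.0852,.016,-89.5)],0.2)
```

```text
t 3.78 p [ 0.489  -0.0858  0.0173] az -89.48 zaxis [ 0.003 -0.    -1.   ] F [ 0.5 -1.3  0.1] open 0.0525 q [-0.22  0.41  2.19  0.    0.54  1.34]
1 rows
[-0.06,0.1,0.13,-0.2,-0,0,0.2]
```

Now close.

Emit:
jog_arm(rows=[[-0.06,0.1,0.1,-0.2,0,0,-1],[0,0,0,0,0,0,-1],[0,0,0,0,0,0,-1],[0,0,0,0,0,0,-1],[0,0,0,0,0,0,-1]])

```text
t: 4.2
ee_pos: [0.4876, -0.0853, 0.0158]
tool_rot: [[0.009, -1.0, -0.002], [-1.0, -0.009, 0.0], [-0.0, 0.002, -1.0]]
force: [-0.1, -0.2, -0.5]
opening: 0.0342
```

Run:
```python
from h import *
s=st()
plan([(.488,-.086,.016,-89.5)],-1)
plan([(.488,-.086,.12,-89.5),(.502,-.292,.12,3),(.502,-.292,.03,3)],-1)
```

```text
t 4.20 p [ 0.4876 -0.0853  0.0158] az -89.51 zaxis [-0.002  0.    -1.   ] F [-0.1 -0.2 -0.5] open 0.0342 q [-0.22  0.41  2.19 -0.    0.54  1.34]
1 rows
[0.07,-0.04,-0.02,0.1,0,-0,-1]
20 rows
[0.02,-0.01,-3.47,0,0,-0,-1],[0.03,-0.01,-3.47,0,0,-0,-1],[0.02,-0,-3.48,0.1,0,-0,-1],[1.47,-0.09,0,-0,0,-6.6,-1],[1.47,0.08,0,-0,0,-6.6,-1],[1.45,0.25,0,-0,-0,-6.6,-1],[1.42,0.42,0,-0,-0,-6.6,-1],[1.36,0.58,0,-0,-0,-6.6,-1]
[1.28,0.73,0,-0,-0,-6.6,-1],[1.19,0.87,0,-0,-0,-6.6,-1],[1.08,1,0,-0,-0,-6.6,-1],[0.96,1.12,0,-0,-0,-6.6,-1],[0.83,1.22,0,-0,-0,-6.6,-1],[0.68,1.31,0,-0,-0,-6.6,-1],[0.52,1.38,0,-0,-0,-6.6,-1],[0.36,1.43,0,-0,-0,-6.7,-1]
[0.2,1.47,0,-0,-0,-6.6,-1],[-0,-0,3,-0,-0,-0,-1],[-0,-0,3,-0,-0,-0,-1],[-0,-0,3,-0,-0,-0,-1]
```

Emit:
jog_arm(rows=[[0,0,-3.5,0,0,0,-1],[0,0,-3.5,0,0,0,-1],[0,0,-3.5,0.1,0,0,-1],[1.5,-0.1,0,0,0,-6.6,-1],[1.5,0.1,0,0,0,-6.6,-1],[1.4,0.3,0,0,0,-6.6,-1],[1.4,0.4,0,0,0,-6.6,-1],[1.4,0.6,0,0,0,-6.6,-1]])

```text
t: 4.87
ee_pos: [0.4899, -0.1593, 0.1241]
tool_rot: [[0.571, -0.821, -0.005], [-0.821, -0.571, 0.001], [-0.004, 0.004, -1.0]]
force: [-0.2, 0.0, -2.9]
opening: 0.034
```

Emit:
jog_arm(rows=[[1.3,0.7,0,0,0,-6.6,-1],[1.2,0.9,0,0,0,-6.6,-1],[1.1,1.0,0,0,0,-6.6,-1],[1.0,1.1,0,0,0,-6.6,-1],[0.8,1.2,0,0,0,-6.6,-1],[0.7,1.3,0,0,0,-6.6,-1],[0.5,1.4,0,0,0,-6.6,-1]])

```text
t: 5.45
ee_pos: [0.4993, -0.2663, 0.1222]
tool_rot: [[0.993, -0.114, -0.009], [-0.114, -0.993, 0.002], [-0.009, -0.001, -1.0]]
force: [0.4, 0.1, -2.7]
opening: 0.0337
```

Run:
```python
from h import *
s=st()
plan([(.502,-.292,.11,3)],-1)
im=eyes.snapshot("top");crop(im,240,130,500,290,3,"pics/t1.png")
```

```text
t 5.45 p [ 0.4993 -0.2663  0.1222] az -6.57 zaxis [-0.009  0.002 -1.   ] F [ 0.4  0.1 -2.7] open 0.0337 q [-0.53  0.31  2.04 -0.    0.8  -0.41]
2 rows
[0.29,1.26,0.61,-0.1,0.3,-4.8,-1],[0.17,1.28,0.61,-0,0.2,-4.8,-1]
```

View pics/t1.png

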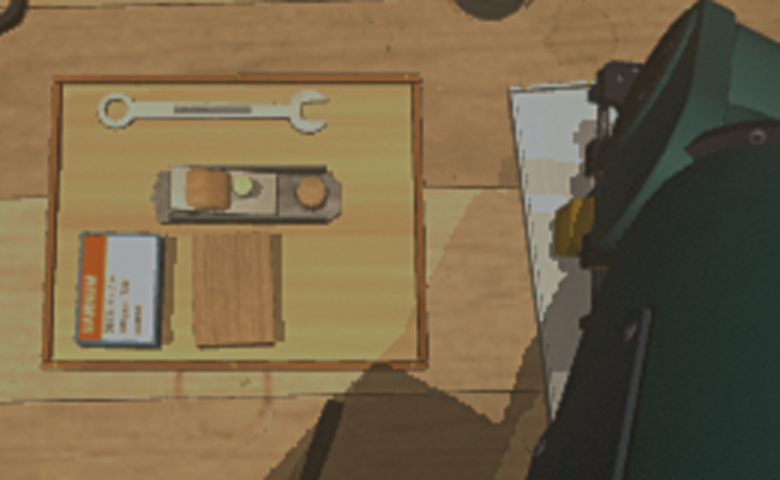

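Emit:
jog_arm(rows=[[0.3,1.2,0.6,-0.1,0.3,-4.8,-1],[0.1,1.1,0.6,0,0.2,-4.6,-1],[0,0,0,0,0,0,-1],[0,0,0,0,0,0,-1]])

```text
t: 5.83
ee_pos: [0.5013, -0.293, 0.1091]
tool_rot: [[0.998, 0.064, -0.001], [0.064, -0.998, 0.0], [-0.001, -0.0, -1.0]]
force: [0.4, 0.6, -4.4]
opening: 0.0342
```

Run:
```python
from h import *
s=st()
plan([(.502,-.292,.03,3)],-1)
im=eyes.snapshot("wrist");cv2.imwrite("pics/w3.png",im[:,:,::-1])
```

```text
t 5.83 p [ 0.5013 -0.293   0.1091] az 3.65 zaxis [-0.001  0.    -1.   ] F [ 0.4  0.6 -4.4] open 0.0342 q [-0.57  0.34  2.02 -0.    0.78 -0.63]
2 rows
[0.04,-0.05,3.95,-0,0,0.3,-1],[0.04,-0.05,3.96,-0,0.1,0.3,-1]
```

View pics/w3.png

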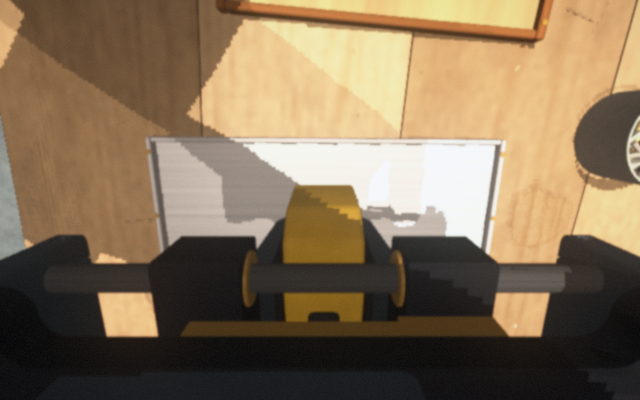

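Run:
```python
from h import *
ci=eyes.camera_info("wrist")
go=fit(ci,[(148,139),(504,140)],[[-.15,.068,.014],[.15,.068,.014]],[.5,-.3,0]); print(go, np.degrees(go[0][2]))
```

```text
(array([ 0.50453995, -0.30765725,  0.06189078]), array([[-3.7,  0.5],
       [ 3.7,  0.5]])) 3.5460805023029094
```

Emit:
jog_arm(rows=[[0,0,3.7,0,0,0.3,-1],[0.1,-0.1,3.2,0,0,0.3,-1],[0,0,0.5,0,0,0,-1],[0,0,0,0,0,0,-1]])

```text
t: 6.22
ee_pos: [0.5038, -0.2906, 0.0358]
tool_rot: [[0.999, 0.045, 0.002], [0.045, -0.999, -0.002], [0.002, 0.002, -1.0]]
force: [-0.1, -0.5, -2.6]
opening: 0.0339
```

Run:
```python
from h import *
s=st()
plan([(.502,-.292,.0142,3)],-1)
```

```text
t 6.22 p [ 0.5038 -0.2906  0.0358] az 2.59 zaxis [ 0.002 -0.002 -1.   ] F [-0.1 -0.5 -2.6] open 0.0339 q [-0.56  0.47  2.02 -0.    0.65 -0.61]
1 rows
[-0.19,0.13,2.16,0.1,-0.1,-0.4,-1]
```

Emit:
jog_arm(rows=[[-0.1,0.2,1.2,0.1,-0.1,-0.4,-1],[0,0,0.5,0,0,0,-1],[0,0,0,0,0,0,-1]])

```text
t: 6.47
ee_pos: [0.504, -0.2927, 0.0205]
tool_rot: [[0.999, 0.052, 0.002], [0.052, -0.999, -0.001], [0.002, 0.001, -1.0]]
force: [-0.3, 0.5, -3.0]
opening: 0.0341
```

Run:
```python
from h import *
s=st()
```

```text
t 6.47 p [ 0.504  -0.2927  0.0205] az 2.97 zaxis [ 0.002 -0.001 -1.   ] F [-0.3  0.5 -3. ] open 0.0341 q [-0.57  0.49  2.02  0.    0.62 -0.62]
```

Expected contact at z ≈ 0.0138.

Emit:
jog_arm(rows=[[-0.1,0,0.4,0,-0.1,0,-1],[0,0,0.2,0,0,0,-1],[0,0,0,0,0,0,-1]])

```text
t: 6.72
ee_pos: [0.504, -0.2935, 0.0159]
tool_rot: [[0.999, 0.051, 0.002], [0.051, -0.999, -0.002], [0.002, 0.003, -1.0]]
force: [0.2, -0.2, -2.5]
opening: 0.0338
```

Emit:
jog_arm(rows=[[0,0,0.2,0,-0.1,0,-1],[0,0,0.1,0,0,0,-1],[0,0,0,0,0,0,-1]])

```text
t: 6.97
ee_pos: [0.5044, -0.2939, 0.0139]
tool_rot: [[0.999, 0.051, 0.001], [0.051, -0.999, -0.003], [0.001, 0.003, -1.0]]
force: [0.4, 0.4, -3.0]
opening: 0.0339
```

Emit:
jog_arm(rows=[[0,0,0.12,0.1,-0.1,0,-1],[0,0,0,0,0,0,-1]])

```text
t: 7.13
ee_pos: [0.5047, -0.2941, 0.0141]
tool_rot: [[0.999, 0.051, -0.001], [0.051, -0.999, -0.001], [-0.001, 0.001, -1.0]]
force: [-0.0, 0.6, -3.2]
opening: 0.0338
```

Emit:
jog_arm(rows=[[0,0,0.2,0,0,0,-1],[0,0,0.1,0,0,0,-1]])

```text
t: 7.3
ee_pos: [0.5049, -0.2944, 0.0133]
tool_rot: [[0.999, 0.051, -0.002], [0.051, -0.999, -0.001], [-0.002, 0.001, -1.0]]
force: [-8.6, 6.9, 21.6]
opening: 0.0341
```

Emit:
jog_arm(rows=[[0,0,-0.05,0,0,0,-1],[0,0,0,0,0,0,0.15],[0,0,0,0,0,0,0.15],[0,0,0,0,0,0,0.15],[0,0,-2.0,0,0,0,0.15],[0,0,-4.0,0,0,0,0.4],[0,0,-4.0,0,0,0,0.65]])

```text
t: 7.88
ee_pos: [0.5019, -0.2923, 0.1093]
tool_rot: [[0.999, 0.051, -0.011], [0.051, -0.999, 0.004], [-0.011, -0.005, -1.0]]
force: [0.8, 0.0, -0.6]
opening: 0.0632
```

Run:
```python
from h import *
s=st()
plan([(.477,.0072,.11,-89)],0.65)
```

```text
t 7.88 p [ 0.5019 -0.2923  0.1093] az 2.94 zaxis [-0.011  0.004 -1.   ] F [ 0.8  0.  -0.6] open 0.0632 q [-0.57  0.35  2.01 -0.    0.79 -0.62]
14 rows
[-0.07,-2.15,0.01,0,0.1,6.6,0.65],[-0.31,-2.12,0.01,0,0,6.6,0.65],[-0.56,-2.07,0.01,0,0,6.6,0.65],[-0.79,-2,0.01,0,0.1,6.6,0.65],[-1.01,-1.89,0,0,0,6.6,0.65],[-1.23,-1.76,0,0,0,6.5,0.65],[-1.42,-1.61,0,0,0.1,6.6,0.65],[-1.59,-1.44,0,0,0,6.5,0.65]
[-1.75,-1.25,0,0,0,6.6,0.65],[-1.88,-1.04,0,0.1,0.1,6.5,0.65],[-1.98,-0.82,0,0,0,6.6,0.65],[-2.06,-0.59,0,0.1,0.1,6.5,0.65],[-2.12,-0.35,0,0,0,6.6,0.65],[-2.15,-0.11,0,0.1,0.1,6.5,0.65]
```

Emit:
jog_arm(rows=[[-0.1,-2.1,0,0,0.1,6.6,0.65],[-0.3,-2.1,0,0,0.1,6.6,0.65],[-0.6,-2.1,0,0,0.1,6.6,0.65],[-0.8,-2.0,0,0,0.1,6.6,0.65],[-1.0,-1.9,0,0,0,6.6,0.65],[-1.2,-1.8,0,0,0,6.6,0.65],[-1.4,-1.6,0,0,0,6.6,0.65],[-1.6,-1.4,0,0,0,6.6,0.65]])

```text
t: 8.55
ee_pos: [0.4949, -0.1213, 0.1189]
tool_rot: [[0.612, -0.791, 0.012], [-0.791, -0.612, -0.006], [0.012, -0.006, -1.0]]
force: [0.8, 0.0, 0.3]
opening: 0.0754
```

Emit:
jog_arm(rows=[[-1.7,-1.2,0,0,0,6.6,0.65],[-1.9,-1.0,0,0.1,0.1,6.6,0.65],[-2.0,-0.8,0,0,0,6.6,0.65],[-2.1,-0.6,0,0.1,0.1,6.6,0.65],[-2.1,-0.3,0,0,0,6.6,0.65],[0,0,0,0,0,0,0.65]])

```text
t: 9.05
ee_pos: [0.4905, -0.007, 0.1181]
tool_rot: [[0.044, -0.999, 0.018], [-0.999, -0.044, -0.008], [0.008, -0.018, -1.0]]
force: [0.2, 0.5, -0.2]
opening: 0.075
```

Run:
```python
from h import *
s=st()
plan([(.477,.0072,.08,-89)],0.65)
ci=eyes.camera_info("top");im=eyes.snapshot("top");crop(im,385,140,495,290,4,"pics/t2.png")
```

```text
t 9.05 p [ 0.4905 -0.007   0.1181] az -87.46 zaxis [ 0.018 -0.008 -1.   ] F [ 0.2  0.5 -0.2] open 0.0750 q [-0.06  0.19  2.2  -0.01  0.73  1.48]
2 rows
[-0.76,0.67,1.88,-0.5,-0.2,0.8,0.65],[-0.74,0.67,1.9,-0.5,-0.3,0.7,0.65]
```

View pics/t2.png

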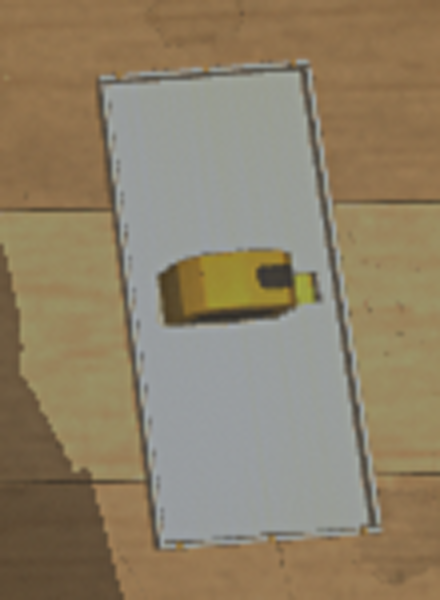

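Emit:
jog_arm(rows=[[-0.8,0.7,1.4,-0.5,-0.2,0.8,0.65],[-0.6,0.5,1.2,-0.4,-0.2,0.6,0.65],[0,0,0,0,0,0,0.65],[0,0,0,0,0,0,0.65]])

```text
t: 9.43
ee_pos: [0.479, 0.0044, 0.091]
tool_rot: [[0.037, -0.999, 0.003], [-0.999, -0.037, -0.002], [0.002, -0.003, -1.0]]
force: [0.2, -0.4, -0.1]
opening: 0.0753
```

Run:
```python
from h import *
s=st()
plan([(.477,.0072,.06,-89)],0.65)
```

```text
t 9.43 p [0.479  0.0044 0.091 ] az -87.86 zaxis [ 0.003 -0.002 -1.   ] F [ 0.2 -0.4 -0.1] open 0.0753 q [-0.04  0.23  2.22 -0.    0.68  1.5 ]
1 rows
[-0.3,0.2,3.1,-0.2,-0.1,1.1,0.65]
```

Emit:
jog_arm(rows=[[-0.3,0.2,2.6,-0.2,-0.1,1.3,0.65],[0,0,0.3,0,0,0,0.65],[0,0,0,0,0,0,0.65]])

```text
t: 9.68
ee_pos: [0.4786, 0.0057, 0.0625]
tool_rot: [[0.017, -1.0, 0.002], [-1.0, -0.017, -0.0], [0.0, -0.002, -1.0]]
force: [0.8, -0.9, -0.4]
opening: 0.0752
```

Run:
```python
from h import *
s=st()
plan([(.477,.0072,.012,-89)],0.65)
```

```text
t 9.68 p [0.4786 0.0057 0.0625] az -89.03 zaxis [ 0.002 -0.    -1.   ] F [ 0.8 -0.9 -0.4] open 0.0752 q [-0.04  0.29  2.23 -0.    0.62  1.52]
2 rows
[-0.08,0.08,2.53,-0.1,-0,-0,0.65],[-0.08,0.08,2.52,-0,-0,-0,0.65]
```

Emit:
jog_arm(rows=[[-0.15,0.15,2.2,-0.1,0,0,0.65],[0,0.1,1.6,-0.1,0,0,0.65],[0,0,0,0,0,0,0.65]])

```text
t: 9.93
ee_pos: [0.4788, 0.0058, 0.0266]
tool_rot: [[0.02, -1.0, 0.002], [-1.0, -0.02, -0.001], [0.001, -0.002, -1.0]]
force: [0.1, 0.4, 0.1]
opening: 0.0752
```

Run:
```python
from h import *
s=st()
plan([(.477,.0072,.012,-89)],0.65)
```

```text
t 9.93 p [0.4788 0.0058 0.0266] az -88.87 zaxis [ 0.002 -0.001 -1.   ] F [0.1 0.4 0.1] open 0.0752 q [-0.04  0.37  2.23 -0.    0.55  1.52]
1 rows
[-0.15,0.18,1.46,-0.1,-0,0.1,0.65]
```

Emit:
jog_arm(rows=[[-0.2,0.2,0.9,-0.1,0,0.1,0.65],[0,0.1,0.4,-0.1,0,0,0.65],[0,0,0,0,0,0,0.65]])

```text
t: 10.18
ee_pos: [0.4773, 0.0072, 0.0152]
tool_rot: [[0.019, -1.0, 0.001], [-1.0, -0.019, -0.001], [0.001, -0.001, -1.0]]
force: [0.5, 0.5, -0.5]
opening: 0.0752
```

Run:
```python
from h import *
s=st()
plan([(.477,.0072,.012,-89)],0.65)
```

```text
t 10.18 p [0.4773 0.0072 0.0152] az -88.92 zaxis [ 0.001 -0.001 -1.   ] F [ 0.5  0.5 -0.5] open 0.0752 q [-0.03  0.39  2.23 -0.    0.52  1.52]
1 rows
[-0,0.03,0.32,-0,-0.1,0.1,0.65]
```

Emit:
jog_arm(rows=[[0,0,0.2,0,0,0,-1],[0,0,0,0,0,0,-1],[0,0,0,0,0,0,-1],[0,0,0,0,0,0,-1]])

```text
t: 10.52
ee_pos: [0.4784, 0.0071, 0.0148]
tool_rot: [[0.019, -1.0, 0.003], [-1.0, -0.019, -0.001], [0.001, -0.003, -1.0]]
force: [-0.6, -0.3, -1.3]
opening: 0.0637
```

Run:
```python
from h import *
s=st()
# side tray origin (.504,-.306) yaw 3.1; far slot local (+.092, 0)
a=np.radians(3.1); x,y=.504+.092*np.cos(a),-.306+.092*np.sin(a); print(x,y)
plan([(s["ee_pos"][0],s["ee_pos"][1],.12,-89),(x,y,.12,3.1)],-1)
```

```text
t 10.52 p [0.4784 0.0071 0.0148] az -88.89 zaxis [ 0.003 -0.001 -1.   ] F [-0.6 -0.3 -1.3] open 0.0637 q [-0.03  0.39  2.22 -0.    0.52  1.52]
0.5958653736700115 -0.3010247492054007
17 rows
[0,-0.01,-3.51,-0.1,-0,0,-1],[0.01,-0,-3.51,-0,-0,0.1,-1],[0,-0.01,-3.5,-0.1,-0.1,0,-1],[2.22,-0.8,-0,-0,0,-6.6,-1],[2.29,-0.54,-0,-0,0,-6.6,-1],[2.34,-0.27,-0,-0,0,-6.6,-1],[2.36,-0,-0,-0,0,-6.6,-1],[2.34,0.27,-0,-0,0,-6.6,-1]
[2.29,0.54,-0,-0,0,-6.6,-1],[2.22,0.79,-0,-0,0,-6.6,-1],[2.11,1.04,-0,-0,0,-6.6,-1],[1.98,1.28,-0.01,-0,0,-6.5,-1],[1.82,1.5,-0,-0,0,-6.6,-1],[1.63,1.69,-0.01,-0,0,-6.5,-1],[1.43,1.87,-0,-0,0,-6.6,-1],[1.21,2.02,-0.01,-0,0,-6.5,-1]
[0.97,2.15,-0,-0,0,-6.6,-1]
```

Emit:
jog_arm(rows=[[0,0,-3.5,-0.1,0,0,-1],[0,0,-3.5,0,0,0,-1],[0,0,-3.5,0,0,0,-1],[2.2,-0.8,0,0,0,-6.6,-1],[2.3,-0.5,0,0,0,-6.6,-1],[2.3,-0.3,0,0,0,-6.6,-1],[2.4,0,0,0,0,-6.6,-1],[2.3,0.3,0,0,0,-6.6,-1]])

```text
t: 11.18
ee_pos: [0.5201, -0.1037, 0.1268]
tool_rot: [[0.58, -0.815, 0.001], [-0.815, -0.58, -0.002], [0.002, 0.0, -1.0]]
force: [-0.4, 0.3, -0.7]
opening: 0.0639
```

Emit:
jog_arm(rows=[[2.3,0.5,0,0,0,-6.6,-1],[2.2,0.8,0,0,0,-6.6,-1],[2.1,1.0,0,0,0,-6.6,-1],[2.0,1.3,0,0,0,-6.6,-1],[1.8,1.5,0,0,0,-6.6,-1],[1.6,1.7,0,0,0,-6.6,-1],[1.4,1.9,0,0,0,-6.6,-1]])

```text
t: 11.77
ee_pos: [0.5867, -0.263, 0.1287]
tool_rot: [[0.995, -0.104, 0.002], [-0.104, -0.995, -0.002], [0.002, 0.002, -1.0]]
force: [1.0, -0.4, -1.6]
opening: 0.0639
```

Run:
```python
from h import *
s=st()
plan([(.596,-.301,.11,3.1)],-1)
```

```text
t 11.77 p [ 0.5867 -0.263   0.1287] az -5.94 zaxis [ 0.002 -0.002 -1.   ] F [ 1.  -0.4 -1.6] open 0.0639 q [-0.46  0.4   1.89 -0.    0.85 -0.35]
2 rows
[0.66,1.84,0.94,0.1,-0.1,-4.5,-1],[0.51,1.89,0.93,0,-0,-4.5,-1]
```

Emit:
jog_arm(rows=[[0.6,1.7,0.9,0.1,-0.1,-4.3,-1],[0.4,1.7,0.9,0,0,-4.3,-1],[0,0,2.0,0,0,0,-1],[0,0,2.5,0,0,0,-1],[0,0,0,0,0,0,-1]])

```text
t: 12.18
ee_pos: [0.5976, -0.3053, 0.066]
tool_rot: [[0.998, 0.06, 0.005], [0.061, -0.998, -0.003], [0.005, 0.004, -1.0]]
force: [-1.0, 0.9, -2.1]
opening: 0.0635
```

Run:
```python
from h import *
s=st()
plan([(.596,-.301,.03,3.1)],-1)
```

```text
t 12.18 p [ 0.5976 -0.3053  0.066 ] az 3.47 zaxis [ 0.005 -0.003 -1.   ] F [-1.   0.9 -2.1] open 0.0635 q [-0.51  0.52  1.84 -0.    0.77 -0.57]
1 rows
[-0.15,-0.45,3.59,0.2,-0.3,0.4,-1]
```

Emit:
jog_arm(rows=[[-0.1,-0.4,2.3,0.2,-0.3,0.3,-1],[-0.1,0,1.4,0.1,-0.2,0,-1],[0,0,0.3,0,0,0,-1],[0,0,0,0,0,0,-1]])

```text
t: 12.52
ee_pos: [0.5959, -0.3016, 0.0269]
tool_rot: [[0.998, 0.055, -0.004], [0.055, -0.998, 0.002], [-0.004, -0.002, -1.0]]
force: [-0.0, -0.2, -0.6]
opening: 0.0636
```

Run:
```python
from h import *
s=st()
plan([(.596,-.301,.013,3.1)],-1)
```

```text
t 12.52 p [ 0.5959 -0.3016  0.0269] az 3.16 zaxis [-0.004  0.002 -1.   ] F [-0.  -0.2 -0.6] open 0.0636 q [-0.5   0.58  1.84 -0.    0.72 -0.56]
1 rows
[0.02,-0.06,1.39,-0.1,0.2,0.1,-1]
```

Emit:
jog_arm(rows=[[0,0,0.9,-0.1,0.2,0,-1],[0,0,0.3,0,0,0,-1],[0,0,0.1,0,0,0,-1],[0,0,0,0,0,0,-1]])

```text
t: 12.85
ee_pos: [0.5976, -0.3023, 0.0162]
tool_rot: [[0.998, 0.056, 0.003], [0.056, -0.998, -0.002], [0.003, 0.002, -1.0]]
force: [0.2, -0.2, -1.5]
opening: 0.0639
```

Emit:
jog_arm(rows=[[0,0,0.3,0,-0.2,0,-1],[0,0,0.1,0,0,0,-1]])

```text
t: 13.02
ee_pos: [0.5982, -0.3027, 0.0131]
tool_rot: [[0.998, 0.056, 0.001], [0.056, -0.998, -0.003], [0.0, 0.003, -1.0]]
force: [0.2, -0.1, -0.4]
opening: 0.0637
```

Emit:
jog_arm(rows=[[0,0,0.1,0,0,0,-1],[0,0,0,0,0,0,0.55],[0,0,0,0,0,0,0.55],[0,0,0,0,0,0,0.55],[0,0,-2.0,0,0,0,0.55],[0,0,-4.0,0,0,0,0.55],[0,0,-4.0,0,0,0,0.65]])

```text
t: 13.6
ee_pos: [0.5941, -0.3002, 0.1069]
tool_rot: [[0.998, 0.056, -0.01], [0.056, -0.998, 0.003], [-0.01, -0.004, -1.0]]
force: [-0.2, -0.3, 0.3]
opening: 0.0742
```

Run:
```python
from h import *
s=st()
plan([(.478,.0987,.11,-92.4)],0.65)
```

```text
t 13.60 p [ 0.5941 -0.3002  0.1069] az 3.19 zaxis [-0.01   0.003 -1.   ] F [-0.2 -0.3  0.3] open 0.0742 q [-0.5   0.46  1.84 -0.    0.85 -0.56]
14 rows
[-0.67,-2.89,-0.01,0,0,6.8,0.65],[-1.01,-2.79,-0.01,0,0,6.8,0.65],[-1.33,-2.65,-0,0,0,6.8,0.65],[-1.64,-2.48,-0.01,0,0,6.8,0.65],[-1.92,-2.27,-0,0,0,6.8,0.65],[-2.17,-2.02,-0.01,0.1,0,6.8,0.65],[-2.4,-1.75,-0,0,0.1,6.8,0.65],[-2.58,-1.46,-0.01,0.1,0.1,6.9,0.65]
[-2.74,-1.13,-0.01,0,0,6.8,0.65],[-2.86,-0.8,-0.01,0.1,0.1,6.9,0.65],[-2.93,-0.45,-0.01,0,0,6.8,0.65],[-2.97,-0.1,-0.01,0.1,0.1,6.9,0.65],[-2.96,0.25,-0.02,0,0,6.8,0.65],[-2.9,0.6,-0.01,0.1,0.1,6.9,0.65]
```

Emit:
jog_arm(rows=[[-0.7,-2.9,0,0,0,6.8,0.65],[-1.0,-2.8,0,0,0,6.8,0.65],[-1.3,-2.6,0,0,0,6.8,0.65],[-1.6,-2.5,0,0,0,6.8,0.65],[-1.9,-2.3,0,0,0,6.8,0.65],[-2.2,-2.0,0,0,0,6.8,0.65],[-2.4,-1.8,0,0,0,6.8,0.65],[-2.6,-1.5,0,0,0,6.8,0.65]])

```text
t: 14.27
ee_pos: [0.5353, -0.0695, 0.1184]
tool_rot: [[0.593, -0.805, 0.007], [-0.805, -0.593, -0.005], [0.009, -0.003, -1.0]]
force: [1.1, -0.4, -1.4]
opening: 0.0752
```

Emit:
jog_arm(rows=[[-2.7,-1.1,0,0,0,6.8,0.65],[-2.9,-0.8,0,0,0,6.8,0.65],[-2.9,-0.4,0,0,0,6.8,0.65],[-3.0,-0.1,0,0,0,6.8,0.65],[-2.4,0.2,0,0,0,6.5,0.65],[0,0,0,0,0,0,0.65]])

```text
t: 14.77
ee_pos: [0.4982, 0.0785, 0.1186]
tool_rot: [[0.01, -1.0, 0.01], [-1.0, -0.01, -0.005], [0.005, -0.01, -1.0]]
force: [-0.2, -0.7, -0.0]
opening: 0.0752
```

Run:
```python
from h import *
s=st()
plan([(.478,.0987,.075,-92.4)],0.65)
```

```text
t 14.77 p [0.4982 0.0785 0.1186] az -89.44 zaxis [ 0.01  -0.005 -1.   ] F [-0.2 -0.7 -0. ] open 0.0752 q [ 0.11  0.22  2.17 -0.01  0.74  1.68]
2 rows
[-1.03,1.02,2.17,-0.3,-0.1,1.5,0.65],[-1,1.04,2.17,-0.3,-0.2,1.5,0.65]
```

Emit:
jog_arm(rows=[[-1.0,1.0,1.8,-0.3,-0.1,1.6,0.65],[-0.8,0.9,1.6,-0.3,-0.2,1.6,0.65],[0,0,0,0,0,0,0.65],[0,0,0,0,0,0,0.65]])

```text
t: 15.1
ee_pos: [0.4803, 0.0981, 0.0851]
tool_rot: [[-0.041, -0.999, 0.002], [-0.999, 0.041, 0.001], [-0.001, -0.002, -1.0]]
force: [0.9, 0.3, 0.6]
opening: 0.0754
```

Run:
```python
from h import *
s=st()
plan([(.478,.0987,.06,-92.4)],0.65)
```

```text
t 15.10 p [0.4803 0.0981 0.0851] az -92.34 zaxis [ 0.002  0.001 -1.   ] F [0.9 0.3 0.6] open 0.0754 q [0.15 0.26 2.2  0.   0.68 1.76]
1 rows
[-0.05,0.24,2.51,-0.1,0.1,0.1,0.65]
```

Emit:
jog_arm(rows=[[-0.1,0.3,2.3,-0.1,0.1,0.1,0.65],[0,0.1,1.9,0,0,0,0.65],[0,0.1,0.8,0,0,0,0.65],[0,0,0,0,0,0,0.65]])

```text
t: 15.43
ee_pos: [0.4798, 0.0976, 0.0372]
tool_rot: [[-0.037, -0.999, 0.007], [-0.999, 0.037, -0.0], [-0.0, -0.007, -1.0]]
force: [0.7, -0.1, -0.2]
opening: 0.0754
```

Run:
```python
from h import *
s=st()
plan([(.478,.0987,.014,-92.4)],0.65)
```

```text
t 15.43 p [0.4798 0.0976 0.0372] az -92.14 zaxis [ 0.007 -0.    -1.   ] F [ 0.7 -0.1 -0.2] open 0.0754 q [ 0.15  0.36  2.21 -0.    0.57  1.76]
1 rows
[-0.1,0.2,2.32,-0.4,0,0.3,0.65]
```

Emit:
jog_arm(rows=[[-0.1,0.2,1.4,-0.4,0,0.3,0.65],[-0.1,0.1,0.7,-0.1,0,0,0.65],[0,0,0,0,0,0,0.65]])

```text
t: 15.68
ee_pos: [0.4796, 0.0989, 0.0181]
tool_rot: [[-0.042, -0.999, 0.001], [-0.999, 0.042, 0.0], [-0.0, -0.001, -1.0]]
force: [-0.2, 0.4, -0.2]
opening: 0.0752
```

Run:
```python
from h import *
s=st()
plan([(.478,.0987,.014,-92.4)],0.65)
```

```text
t 15.68 p [0.4796 0.0989 0.0181] az -92.40 zaxis [ 0.001  0.    -1.   ] F [-0.2  0.4 -0.2] open 0.0752 q [0.16 0.4  2.2  0.   0.54 1.77]
1 rows
[0.02,0.15,0.41,-0,0,0,0.65]
```

Emit:
jog_arm(rows=[[0,0.1,0.3,0,0,0,-1],[0,0,0,0,0,0,-1],[0,0,0,0,0,0,-1],[0,0,0,0,0,0,-1]])

```text
t: 16.02
ee_pos: [0.48, 0.0987, 0.0172]
tool_rot: [[-0.041, -0.999, 0.003], [-0.999, 0.041, 0.001], [-0.001, -0.003, -1.0]]
force: [0.0, 0.3, -4.2]
opening: 0.0652
```

Run:
```python
from h import *
s=st()
a=np.radians(3.1); x,y=.504-.092*np.cos(a),-.306-.092*np.sin(a); print(x,y)
# hypot check
print(np.hypot(x,y))
plan([(s["ee_pos"][0],s["ee_pos"][1],.13,-92.4),(.48,-.15,.13,-30),(x,y,.13,3.1)],-1)
```

```text
t 16.02 p [0.48   0.0987 0.0172] az -92.35 zaxis [ 0.003  0.001 -1.   ] F [ 0.   0.3 -4.2] open 0.0652 q [0.16 0.4  2.2  0.   0.54 1.77]
0.41213462632998854 -0.3109752507945993
0.5162950288613316
17 rows
[-0,-0.01,-3.76,-0.1,0,0,-1],[-0,-0.01,-3.76,-0,0,0,-1],[-0.01,-0,-3.76,-0.1,0,0.1,-1],[2.76,-0.12,-0,-0,0,-6.9,-1],[2.76,0.21,-0,-0,0,-6.9,-1],[2.71,0.54,-0,-0,0,-6.9,-1],[2.62,0.87,-0,-0,0,-7,-1],[2.5,1.18,-0,-0,0,-6.9,-1]
[2.34,1.47,-0.01,-0,0,-7,-1],[2.14,1.74,-0,-0,0,-6.9,-1],[1.92,1.99,-0.01,-0,0,-7,-1],[1.66,2.21,-0,-0,0,-6.9,-1],[0.44,3.47,-0,-0,0,-6.6,-1],[0.04,3.49,-0,-0,0,-6.6,-1],[-0.37,3.48,-0,-0,0,-6.6,-1],[-0.76,3.41,-0.01,-0,0,-6.7,-1]
[-1.16,3.29,-0,-0,0,-6.6,-1]
```

Emit:
jog_arm(rows=[[0,0,-3.7,-0.1,0,0,-1],[0,0,-3.7,0,0,0,-1],[0,0,-3.7,-0.1,0,0,-1],[2.8,-0.1,0,0,0,-6.9,-1],[2.8,0.2,0,0,0,-6.9,-1],[2.7,0.5,0,0,0,-6.9,-1],[2.6,0.9,0,0,0,-6.9,-1],[2.5,1.2,0,0,0,-6.9,-1]])

```text
t: 16.68
ee_pos: [0.4792, -0.0417, 0.1353]
tool_rot: [[0.546, -0.838, -0.0], [-0.838, -0.546, -0.001], [0.0, 0.001, -1.0]]
force: [0.5, 0.6, -4.0]
opening: 0.0647
```

Emit:
jog_arm(rows=[[2.3,1.5,0,0,0,-6.9,-1],[2.1,1.7,0,0,0,-6.9,-1],[1.9,2.0,0,0,0,-6.9,-1],[1.7,2.2,0,0,0,-6.9,-1],[0.4,3.4,0,0,0,-6.6,-1],[0,3.4,0,0,0,-6.6,-1],[-0.4,3.4,0,0,0,-6.6,-1]])

```text
t: 17.27
ee_pos: [0.4437, -0.252, 0.138]
tool_rot: [[0.99, -0.144, 0.003], [-0.144, -0.99, -0.002], [0.003, 0.002, -1.0]]
force: [0.7, 0.5, -3.5]
opening: 0.0653
```

Run:
```python
from h import *
s=st()
plan([(.412,-.311,.11,3.1)],-1)
```

```text
t 17.27 p [ 0.4437 -0.252   0.138 ] az -8.29 zaxis [ 0.003 -0.002 -1.   ] F [ 0.7  0.5 -3.5] open 0.0653 q [-0.56  0.19  2.15 -0.    0.79 -0.42]
2 rows
[-1.15,3.14,1.4,0.1,-0.1,-5.7,-1],[-1.45,3.02,1.4,0,-0.1,-5.7,-1]
```

Emit:
jog_arm(rows=[[-1.1,2.9,1.2,0.1,-0.1,-5.5,-1],[-1.2,2.6,1.2,0,-0.1,-5.3,-1],[0,0,0,0,0,0,-1],[0,0,0,0,0,0,-1]])

```text
t: 17.6
ee_pos: [0.412, -0.3123, 0.1148]
tool_rot: [[0.998, 0.058, 0.001], [0.058, -0.998, -0.002], [0.001, 0.003, -1.0]]
force: [0.7, 0.3, -2.5]
opening: 0.0647
```

Run:
```python
from h import *
s=st()
plan([(.412,-.311,.03,3.1)],-1)
```

```text
t 17.60 p [ 0.412  -0.3123  0.1148] az 3.32 zaxis [ 0.001 -0.002 -1.   ] F [ 0.7  0.3 -2.5] open 0.0647 q [-0.69  0.24  2.14 -0.    0.75 -0.75]
3 rows
[-0,-0.05,2.83,0,-0,0.1,-1],[-0,-0.05,2.83,0.1,-0,0.1,-1],[-0.01,-0.04,2.82,0,-0.1,0,-1]
```

Emit:
jog_arm(rows=[[0,0,2.8,0,0,0.1,-1],[0,0,2.8,0,0,0.1,-1],[0,0,2.0,0,0,0,-1],[0,0,0,0,0,0,-1],[0,0,0,0,0,0,-1]])

```text
t: 18.02
ee_pos: [0.4146, -0.3117, 0.0394]
tool_rot: [[0.999, 0.049, 0.005], [0.049, -0.999, -0.005], [0.005, 0.005, -1.0]]
force: [1.1, -0.5, -2.2]
opening: 0.0645
```

Run:
```python
from h import *
s=st()
plan([(.412,-.311,.016,3.1)],-1)
```

```text
t 18.02 p [ 0.4146 -0.3117  0.0394] az 2.81 zaxis [ 0.005 -0.005 -1.   ] F [ 1.1 -0.5 -2.2] open 0.0645 q [-0.69  0.39  2.15 -0.    0.6  -0.74]
1 rows
[-0.27,-0.09,2.34,0.3,-0.3,-0.3,-1]
```

Emit:
jog_arm(rows=[[-0.2,0,1.3,0.3,-0.3,-0.3,-1],[0,0,0.6,0,0,0,-1],[0,0,0.2,0,0,0,-1],[0,0,0,0,0,0,-1]])

```text
t: 18.35
ee_pos: [0.4154, -0.3116, 0.0223]
tool_rot: [[0.999, 0.055, 0.003], [0.055, -0.999, -0.003], [0.002, 0.003, -1.0]]
force: [-0.5, 0.0, -3.0]
opening: 0.0648
```

Emit:
jog_arm(rows=[[-0.2,0,0.5,0.1,-0.2,0,-1],[0,0,0.2,0,0,0,-1],[0,0,0,0,0,0,-1]])

```text
t: 18.6
ee_pos: [0.4146, -0.3124, 0.017]
tool_rot: [[0.999, 0.054, 0.001], [0.054, -0.999, -0.003], [0.001, 0.003, -1.0]]
force: [-0.7, -0.1, -3.2]
opening: 0.0649
```

Emit:
jog_arm(rows=[[0,0,0.2,0,0,0,-1],[0,0,0.1,0,0,0,-1]])

```text
t: 18.77
ee_pos: [0.4149, -0.3127, 0.0144]
tool_rot: [[0.999, 0.054, 0.002], [0.054, -0.999, -0.004], [0.002, 0.004, -1.0]]
force: [-3.3, -0.7, 7.2]
opening: 0.0651
```

Emit:
jog_arm(rows=[[0,0,0,0,0,0,0.6],[0,0,0,0,0,0,0.6],[0,0,0,0,0,0,0.6],[0,0,-2.0,0,0,0,0.6],[0,0,-4.0,0,0,0,0.6],[0,0,-4.0,0,0,0,0.6]])

```text
t: 19.27
ee_pos: [0.4116, -0.3099, 0.1109]
tool_rot: [[0.999, 0.054, -0.007], [0.054, -0.999, 0.003], [-0.007, -0.004, -1.0]]
force: [0.8, -1.0, -0.0]
opening: 0.0732
```

Run:
```python
from h import *
s=st()
plan([(.46,-.15,.14,0),(.52,-.0,.16,-1)],0.6)
```

```text
t 19.27 p [ 0.4116 -0.3099  0.1109] az 3.08 zaxis [-0.007  0.003 -1.   ] F [ 0.8 -1.  -0. ] open 0.0732 q [-0.69  0.25  2.14 -0.    0.75 -0.74]
10 rows
[1.13,-3.14,-0.58,-0,0.1,0.6,0.6],[1.1,-3.16,-0.57,-0.1,0.1,0.6,0.6],[1.07,-3.17,-0.58,-0,0.1,0.6,0.6],[1.04,-3.17,-0.58,-0.1,0,0.6,0.6],[1.01,-3.19,-0.58,-0,0.1,0.7,0.6],[1.2,-3,-0.4,-0,-0,0.2,0.6],[1.19,-3,-0.4,-0,-0,0.2,0.6],[1.18,-3.01,-0.4,-0,-0,0.2,0.6]
[1.17,-3.01,-0.4,-0,-0,0.2,0.6],[1.15,-3.02,-0.4,-0,-0,0.2,0.6]
```

Emit:
jog_arm(rows=[[1.1,-3.1,-0.6,0,0.1,0.6,0.6],[1.1,-3.1,-0.6,0,0.1,0.6,0.6],[1.1,-3.1,-0.6,0,0.1,0.6,0.6],[1.1,-3.1,-0.6,0,0,0.6,0.6],[1.1,-3.1,-0.3,0,0,0.4,0.5],[1.2,-3.0,0,0,0,0.3,0.5],[1.2,-3.0,0,0,0,0.3,0.5],[1.2,-3.0,0,0,0,0.2,0.5]])

```text
t: 19.93
ee_pos: [0.5051, -0.061, 0.1512]
tool_rot: [[1.0, -0.021, 0.016], [-0.021, -1.0, -0.006], [0.016, 0.006, -1.0]]
force: [0.9, -0.3, 0.4]
opening: 0.0685
```

Run:
```python
from h import *
s=st()
plan([(.556,-.003,.13,-1)],0.5)
```

```text
t 19.93 p [ 0.5051 -0.061   0.1512] az -1.19 zaxis [ 0.016 -0.006 -1.   ] F [ 0.9 -0.3  0.4] open 0.0685 q [-0.16  0.16  2.16 -0.    0.81 -0.14]
3 rows
[1.64,-1.97,0.72,0.1,-0.3,-0.1,0.5],[1.65,-1.97,0.72,0.1,-0.3,-0,0.5],[1.66,-1.97,0.71,0.1,-0.3,-0.1,0.5]
```

Emit:
jog_arm(rows=[[1.6,-1.9,0.7,0.1,-0.3,-0.1,0.5],[1.6,-1.8,0.7,0.1,-0.3,0,0.5],[1.2,-1.3,0.4,0.1,-0.3,0,0.5],[0,0,0,0,0,0,0.5],[0,0,0,0,0,0,0.5]])

```text
t: 20.35
ee_pos: [0.5544, -0.0033, 0.1344]
tool_rot: [[1.0, -0.013, 0.003], [-0.013, -1.0, -0.0], [0.003, 0.0, -1.0]]
force: [0.5, 0.5, 0.1]
opening: 0.0685
```

Run:
```python
from h import *
import pickle
s=st()
plan([(.556,-.003,.08,-1)],0.5)
ci=eyes.camera_info("wrist");im=eyes.snapshot("wrist");cv2.imwrite("pics/w4.png",im[:,:,::-1]); pickle.dump((ci,im),open("w4.pkl","wb"))
```

```text
t 20.35 p [ 0.5544 -0.0033  0.1344] az -0.75 zaxis [ 0.003 -0.    -1.   ] F [0.5 0.5 0.1] open 0.0685 q [-0.05  0.27  2.07  0.    0.81 -0.03]
2 rows
[0.07,-0.02,2.72,0,-0.1,0.1,0.5],[0.08,-0.01,2.72,0,-0.1,0.1,0.5]
```

View pics/w4.png

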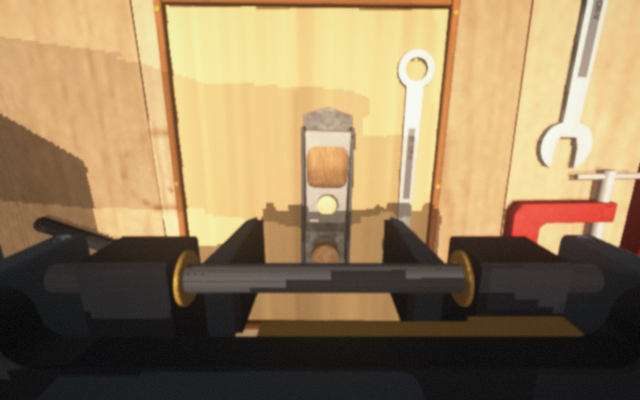

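Run:
```python
from h import *
import pickle
ci,im=pickle.load(open("w4.pkl","rb"))
print(np.round(ray(ci,[(302,135),(353,133),(304,240),(354,240)],.035),4))
print(np.round(ray(ci,[(399,218),(411,218),(402,100)],.012),4))
crop(im,270,90,450,270,4,"pics/w4c.png")
```

```text
[[ 0.538   0.0538  0.035 ]
 [ 0.5806  0.0549  0.035 ]
 [ 0.5371 -0.04    0.035 ]
 [ 0.5826 -0.0406  0.035 ]]
[[ 0.6284 -0.0276  0.012 ]
 [ 0.6401 -0.0277  0.012 ]
 [ 0.6258  0.0818  0.012 ]]
```

View pics/w4c.png

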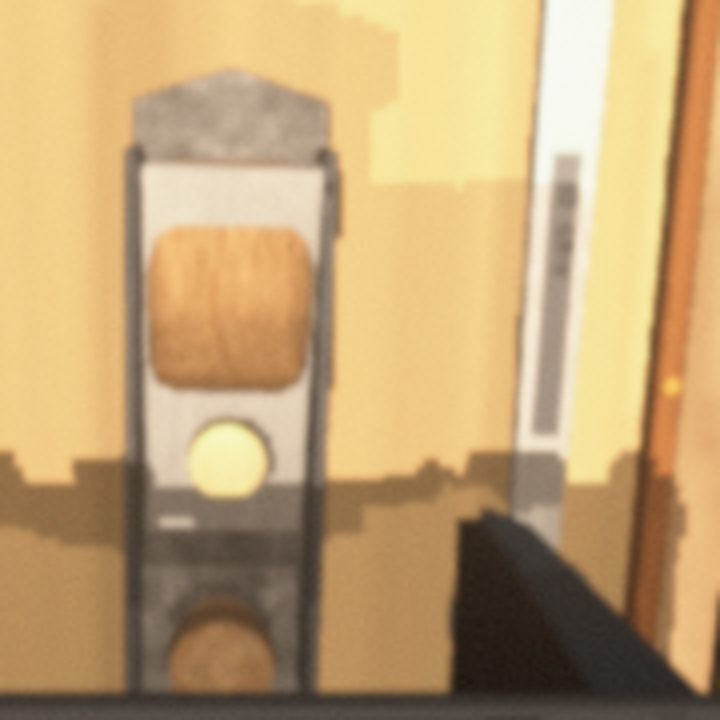

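Emit:
jog_arm(rows=[[0.2,0,2.7,0,-0.1,0,0.5],[0.2,0,2.7,0,-0.1,0,0.5],[0,0,2.5,0,0,0,0.5],[0,0,0,0,0,0,0.5]])

```text
t: 20.73
ee_pos: [0.5589, -0.0064, 0.0561]
tool_rot: [[1.0, -0.016, 0.006], [-0.016, -1.0, -0.001], [0.006, 0.0, -1.0]]
force: [-0.9, 0.6, -1.1]
opening: 0.0683
```

Run:
```python
from h import *
s=st()
plan([(.5585,-.003,.013,-.5)],0.5)
```

```text
t 20.73 p [ 0.5589 -0.0064  0.0561] az -0.92 zaxis [ 0.006 -0.001 -1.   ] F [-0.9  0.6 -1.1] open 0.0683 q [-0.05  0.4   2.07 -0.    0.66 -0.04]
2 rows
[-0.04,-0.17,2.16,0,-0.2,-0.2,0.5],[-0.02,-0.17,2.15,0,-0.1,-0.2,0.5]
```

Emit:
jog_arm(rows=[[0,-0.2,1.9,0,-0.2,-0.2,0.5],[0,-0.2,1.5,0,-0.2,-0.2,0.5],[0,0,0.3,0,0,0,0.5],[0,0,0,0,0,0,0.5]])

```text
t: 21.07
ee_pos: [0.5588, -0.0047, 0.0206]
tool_rot: [[1.0, -0.012, -0.001], [-0.012, -1.0, -0.001], [-0.001, 0.001, -1.0]]
force: [-0.2, -0.4, 0.7]
opening: 0.0684
```

Run:
```python
from h import *
s=st()
plan([(.5585,-.003,.013,-.5)],0.5)
```

```text
t 21.07 p [ 0.5588 -0.0047  0.0206] az -0.67 zaxis [-0.001 -0.001 -1.   ] F [-0.2 -0.4  0.7] open 0.0684 q [-0.05  0.47  2.07 -0.    0.61 -0.04]
1 rows
[-0.03,-0.17,0.76,0,0.1,-0.2,0.5]
```

Emit:
jog_arm(rows=[[0,-0.2,0.6,0,0.1,-0.2,0.5],[0,0,0.3,0,0,0,0.5],[0,0,0.1,0,0,0,-1],[0,0,0,0,0,0,-1],[0,0,0,0,0,0,-1],[0,0,0,0,0,0,-1],[0,0,0,0,0,0,-1]])

```text
t: 21.65
ee_pos: [0.5601, -0.003, 0.0134]
tool_rot: [[1.0, -0.008, 0.004], [-0.008, -1.0, -0.001], [0.004, 0.001, -1.0]]
force: [-0.5, -0.5, -5.8]
opening: 0.0445
```

Run:
```python
from h import *
s=st()
plan([(.558,-.003,.15,-.5)],-1)
```

```text
t 21.65 p [ 0.5601 -0.003   0.0134] az -0.46 zaxis [ 0.004 -0.001 -1.   ] F [-0.5 -0.5 -5.8] open 0.0445 q [-0.05  0.48  2.07 -0.    0.59 -0.04]
4 rows
[-0.04,0,-3.41,0,-0.1,0,-1],[-0.04,0.01,-3.42,0,-0,0,-1],[-0.04,0,-3.41,0,-0.1,0,-1],[-0.06,0.01,-3.42,0,-0,0,-1]
```

Run:
```python
from h import *
ci=eyes.camera_info("top")
for z in (0.05,.12,.2): print(np.round(ray(ci,[(120,240),(160,252),(172,275)],z),3).tolist())
plan([(.558,-.003,.12,-.5),(.55,.13,.16,-60),(.525,.29,.16,-84.2)],-1)
```

```text
[[0.452, 0.475, 0.05], [0.422, 0.378, 0.05], [0.368, 0.347, 0.05]]
[[0.445, 0.436, 0.12], [0.417, 0.346, 0.12], [0.368, 0.317, 0.12]]
[[0.437, 0.39, 0.2], [0.412, 0.31, 0.2], [0.367, 0.283, 0.2]]
17 rows
[-0.05,0,-3.55,0,-0.1,0,-1],[-0.06,0.01,-3.55,0,-0.1,0,-1],[-0.07,0,-3.56,0,-0,0,-1],[-0.1,-1.48,-0.45,0,-0,6.6,-1],[-0.27,-1.45,-0.45,0,-0,6.6,-1],[-0.44,-1.41,-0.44,0,-0,6.6,-1],[-0.59,-1.36,-0.45,0,-0,6.6,-1],[-0.75,-1.28,-0.44,0,-0,6.6,-1]
[-0.89,-1.18,-0.45,0,-0,6.6,-1],[-1.02,-1.07,-0.44,-0,-0,6.6,-1],[-1.13,-0.95,-0.45,-0,-0,6.7,-1],[-1.24,-0.81,-0.44,-0,-0.1,6.6,-1],[-3.02,-1.17,0,0,0,4.8,-1],[-3.11,-0.91,0,0,0,4.9,-1],[-3.17,-0.65,0,0,0,4.8,-1],[-3.22,-0.37,0,0,0,4.9,-1]
[-3.24,-0.1,0.01,0,0,4.8,-1]
```

Emit:
jog_arm(rows=[[-0.1,0,-3.5,0,-0.1,0,-1],[-0.1,0,-3.5,0,-0.1,0,-1],[-0.1,0,-3.5,0,0,0,-1],[-0.1,-1.5,-0.4,0,0,6.6,-1],[-0.3,-1.4,-0.4,0,0,6.6,-1],[-0.4,-1.4,-0.4,0,0,6.6,-1],[-0.6,-1.4,-0.4,0,0,6.6,-1],[-0.8,-1.3,-0.4,0,0,6.6,-1]])

```text
t: 22.32
ee_pos: [0.549, 0.072, 0.1414]
tool_rot: [[0.822, -0.57, -0.006], [-0.57, -0.822, -0.001], [-0.004, 0.004, -1.0]]
force: [0.4, -0.6, -5.0]
opening: 0.0451
```

Emit:
jog_arm(rows=[[-0.9,-1.2,-0.4,0,0,6.6,-1],[-1.0,-1.1,-0.4,0,0,6.6,-1],[-1.1,-0.9,-0.4,0,0,6.6,-1],[-1.2,-0.8,-0.4,0,0,6.6,-1],[-3.0,-1.2,0,0,0,4.8,-1],[-3.1,-0.9,0,0,0,4.8,-1],[-3.2,-0.6,0,0,0,4.8,-1]])

```text
t: 22.9
ee_pos: [0.5346, 0.231, 0.1577]
tool_rot: [[0.208, -0.978, -0.008], [-0.978, -0.208, -0.001], [-0.0, 0.008, -1.0]]
force: [1.4, 0.9, -5.6]
opening: 0.0449
```

Run:
```python
from h import *
s=st()
plan([(.525,.29,.15,-84.2)],-1)
ci=eyes.camera_info("wrist");im=eyes.snapshot("wrist");cv2.imwrite("pics/w5.png",im[:,:,::-1])
```

```text
t 22.90 p [0.5346 0.231  0.1577] az -78.01 zaxis [-0.008 -0.001 -1.   ] F [ 1.4  0.9 -5.6] open 0.0449 q [0.37 0.28 2.   0.   0.88 1.73]
2 rows
[-2.98,-0.15,0.38,0.2,-0,3.1,-1],[-2.99,0.02,0.38,0.3,-0,3.1,-1]
```

View pics/w5.png

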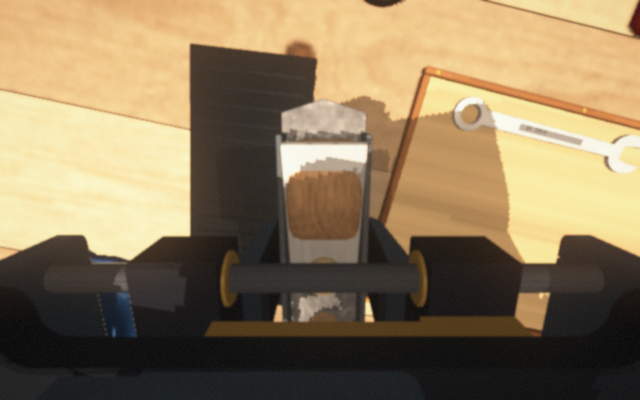

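Run:
```python
from h import *
ci=eyes.camera_info("wrist")
r,e=fit(ci,[(191,44),(317,59)],[[.135,.06,.004],[.135,-.06,.004]],[.5,.3,.1]);print(r,np.degrees(r[2]),e)
print(ray(ci,[(191,44),(317,59),(191,200)],.004))
```

```text
[0.51496354 0.31221932 0.09319348] 5.339593252856029 [[-0.8  0. ]
 [ 0.8  0.1]]
[[0.64395051 0.38376053 0.004     ]
 [0.65487188 0.26583297 0.004     ]
 [0.49273311 0.36964017 0.004     ]]
```

Emit:
jog_arm(rows=[[-2.9,-0.1,0.4,0.2,0,3.0,-1],[-2.8,0,0.4,0.2,0,3.0,-1],[0,0,0,0,0,0,-1],[0,0,0,0,0,0,-1]])

```text
t: 23.28
ee_pos: [0.5226, 0.2968, 0.1485]
tool_rot: [[0.094, -0.996, -0.002], [-0.996, -0.094, 0.001], [-0.001, 0.002, -1.0]]
force: [0.9, 0.6, -4.4]
opening: 0.0447
```

Run:
```python
from h import *
s=st()
import pickle
ci=eyes.camera_info("wrist");im=eyes.snapshot("wrist");cv2.imwrite("pics/w6.png",im[:,:,::-1]);pickle.dump((ci,im),open("w6.pkl","wb"))
```

```text
t 23.28 p [0.5226 0.2968 0.1485] az -84.62 zaxis [-0.002  0.001 -1.   ] F [ 0.9  0.6 -4.4] open 0.0447 q [0.48 0.31 1.97 0.   0.86 1.95]
```

View pics/w6.png

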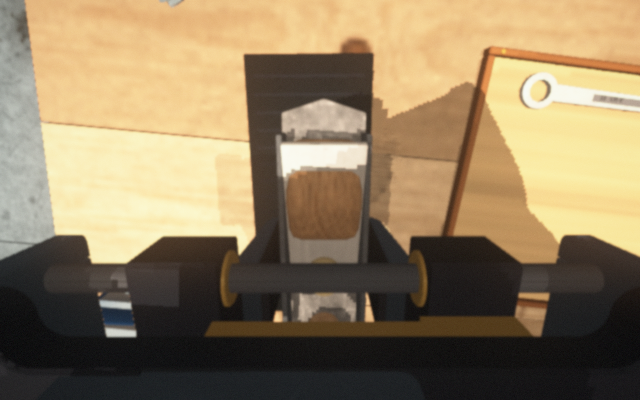

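Run:
```python
from h import *
import pickle
ci,im=pickle.load(open("w6.pkl","rb"))
r,e=fit(ci,[(245,55),(373,54)],[[.135,.06,.004],[.135,-.06,.004]],[.5,.3,.1]);print(r,np.degrees(r[2]),e)
ct=eyes.camera_info("top")
im=cv2.imread("pics/top0.png")[:,:,::-1]; crop(im,165,155,235,280,4.5,"pics/m.png")
```

```text
[0.51420754 0.30754423 0.10177877] 5.831494090689423 [[-1.5  0.1]
 [ 1.5  0. ]]
```

View pics/m.png

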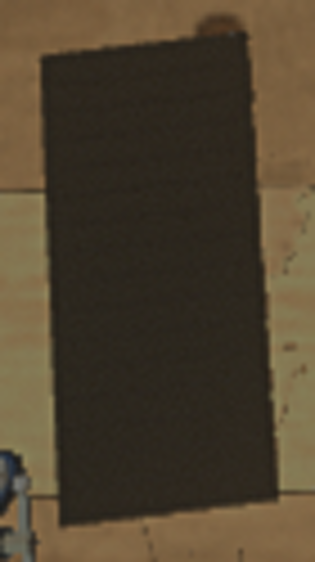

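Run:
```python
from h import *
plan([(.522,.3065,.04,-84.3)],-1)
```

```text
3 rows
[-0.33,-0.02,3.62,0,0,-0.1,-1],[-0.33,-0.02,3.61,0.1,0,-0.1,-1],[-0.33,-0,3.62,0,0.1,-0.1,-1]
```

Emit:
jog_arm(rows=[[-0.3,0,3.5,0,0,0,-1],[-0.3,0,3.5,0,0,0,-1],[-0.3,0,2.8,0,0,-0.2,-1],[0,0,0,0,0,0,-1],[0,0,0,0,0,0,-1]])

```text
t: 23.75
ee_pos: [0.5239, 0.3033, 0.0497]
tool_rot: [[0.097, -0.995, 0.001], [-0.995, -0.097, 0.002], [-0.002, -0.001, -1.0]]
force: [1.0, -0.6, -3.5]
opening: 0.045
```

Run:
```python
from h import *
st()
plan([(.522,.3065,.012,-84.3)],-1)
```

```text
t 23.75 p [0.5239 0.3033 0.0497] az -84.41 zaxis [ 0.001  0.002 -1.   ] F [ 1.  -0.6 -3.5] open 0.0450 q [0.49 0.47 1.98 0.   0.69 1.96]
1 rows
[-0.33,0.17,3.77,-0.1,0.1,-0.1,-1]
```

Emit:
jog_arm(rows=[[-0.3,0.1,1.9,0,0.1,0,-1],[-0.1,0.1,1.1,0,0,0,-1],[0,0,0.3,0,0,0,-1],[0,0,0,0,0,0,-1]])

```text
t: 24.08
ee_pos: [0.5246, 0.3063, 0.021]
tool_rot: [[0.096, -0.995, 0.005], [-0.995, -0.096, 0.002], [-0.002, -0.005, -1.0]]
force: [-0.6, 0.0, -5.5]
opening: 0.0451
```

Run:
```python
from h import *
st()
```

```text
t 24.08 p [0.5246 0.3063 0.021 ] az -84.49 zaxis [ 0.005  0.002 -1.   ] F [-0.6  0.  -5.5] open 0.0451 q [ 0.49  0.52  1.97 -0.    0.64  1.97]
```

Emit:
jog_arm(rows=[[0,0.2,0.5,-0.3,0.1,0,-1],[0,0,0.2,0,0,0,-1],[0,0,0.1,0,0,0,-1]])

```text
t: 24.33
ee_pos: [0.5243, 0.3064, 0.0156]
tool_rot: [[0.096, -0.995, 0.003], [-0.995, -0.096, 0.002], [-0.001, -0.003, -1.0]]
force: [0.6, 0.2, -4.2]
opening: 0.0447
```

Emit:
jog_arm(rows=[[0,0.1,0.3,-0.2,0.1,0,-1],[0,0,0.1,0,0,0,-1]])

```text
t: 24.5
ee_pos: [0.5238, 0.3065, 0.0122]
tool_rot: [[0.096, -0.995, 0.001], [-0.995, -0.096, -0.0], [0.0, -0.001, -1.0]]
force: [-0.6, -0.4, -5.1]
opening: 0.0449
```

Emit:
jog_arm(rows=[[0,0,0.15,0,0,0,-1],[0,0,0.1,0,0,0,-1]])

```text
t: 24.67
ee_pos: [0.524, 0.3067, 0.0112]
tool_rot: [[0.096, -0.995, 0.0], [-0.995, -0.096, -0.0], [0.0, -0.0, -1.0]]
force: [-12.9, -8.0, 33.1]
opening: 0.0447
```

Emit:
jog_arm(rows=[[0,0,-0.05,0,0,0,-1],[0,0,0,0,0,0,0.5],[0,0,0,0,0,0,0.5],[0,0,0,0,0,0,0.5],[0,0,-2.0,0,0,0,0.5],[0,0,-4.0,0,0,0,0.5],[0,0,-4.0,0,0,0,0.6],[0,0,-4.0,0,0,0,0.6]])

```text
t: 25.33
ee_pos: [0.521, 0.3052, 0.1493]
tool_rot: [[0.096, -0.995, -0.009], [-0.995, -0.096, -0.006], [0.005, 0.01, -1.0]]
force: [-0.5, 0.4, -0.1]
opening: 0.0727
```

Run:
```python
from h import *
st()
im=eyes.snapshot("wrist");cv2.imwrite("pics/w7.png",im[:,:,::-1])
# next: box at R_box
plan([(.53,.15,.16,-60),(.5,-.1,.16,-20),(.4149,-.3127,.11,3.1)],.6)
```

```text
t 25.33 p [0.521  0.3052 0.1493] az -84.48 zaxis [-0.009 -0.006 -1.   ] F [-0.5  0.4 -0.1] open 0.0727 q [ 0.49  0.32  1.96 -0.    0.88  1.97]
17 rows
[3.92,0.24,-0.06,0,-0,-6.1,0.6],[3.88,0.66,-0.06,0,-0,-6.1,0.6],[3.78,1.07,-0.05,0,-0,-6.1,0.6],[3.65,1.47,-0.06,0.1,-0,-6.2,0.6],[2.88,2.16,0,-0,-0,-5.7,0.6],[2.65,2.43,0,-0,-0,-5.7,0.6],[2.39,2.68,0,-0,-0,-5.7,0.6],[2.12,2.91,0,-0,-0,-5.7,0.6]
[1.82,3.11,0,-0,-0,-5.7,0.6],[1.5,3.27,0,-0,-0,-5.7,0.6],[1.16,3.4,0,-0,-0,-5.8,0.6],[-0.12,3.82,0.83,0,-0,-3.8,0.6],[-0.37,3.8,0.83,0,-0,-3.9,0.6],[-0.63,3.77,0.84,0,-0,-3.8,0.6],[-0.88,3.71,0.83,0,-0,-3.9,0.6],[-1.13,3.65,0.84,0,-0,-3.8,0.6]
[-1.38,3.56,0.83,0,-0,-3.9,0.6]
```

View pics/w7.png

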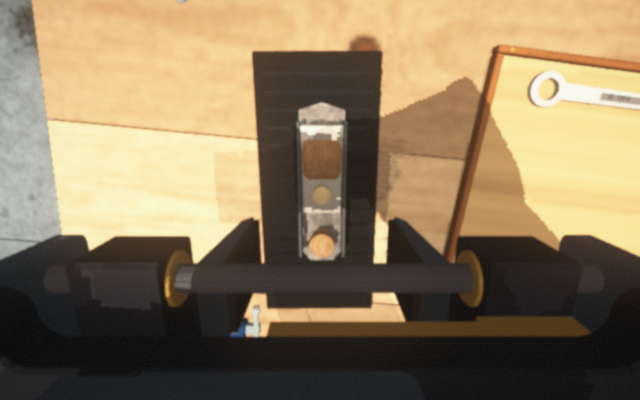

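Emit:
jog_arm(rows=[[3.9,0.2,0,0,0,-6.1,0.6],[3.9,0.7,0,0,0,-6.1,0.6],[3.8,1.1,0,0,0,-6.1,0.6],[3.6,1.5,0,0,0,-6.1,0.6],[2.9,2.2,0,0,0,-5.7,0.6],[2.6,2.4,0,0,0,-5.7,0.6],[2.4,2.7,0,0,0,-5.7,0.6],[2.1,2.9,0,0,0,-5.7,0.6]])

```text
t: 26.05
ee_pos: [0.5201, 0.003, 0.1651]
tool_rot: [[0.82, -0.573, 0.018], [-0.573, -0.82, 0.005], [0.012, -0.015, -1.0]]
force: [0.6, 0.2, 0.1]
opening: 0.073
```

Emit:
jog_arm(rows=[[1.8,3.1,0,0,0,-5.7,0.6],[1.5,3.3,0,0,0,-5.7,0.6],[1.2,3.4,0,0,0,-5.7,0.6],[-0.1,3.8,0.6,0,0,-3.8,0.6],[-0.4,3.8,0.6,0,0,-3.8,0.6],[-0.6,3.8,0.6,0,0,-3.8,0.6]])

```text
t: 26.55
ee_pos: [0.4764, -0.2251, 0.1477]
tool_rot: [[0.996, -0.083, 0.027], [-0.083, -0.997, 0.003], [0.026, -0.005, -1.0]]
force: [0.4, 0.5, -0.1]
opening: 0.073
```

Run:
```python
from h import *
st()
plan([(.4149,-.3127,.11,3.1)],.6)
```

```text
t 26.55 p [ 0.4764 -0.2251  0.1477] az -4.76 zaxis [ 0.027  0.003 -1.   ] F [ 0.4  0.5 -0.1] open 0.0730 q [-0.49  0.2   2.13  0.02  0.8  -0.42]
3 rows
[-1.83,3.09,1.19,-0.1,-0.5,-2.6,0.6],[-1.96,3,1.22,-0,-0.5,-2.6,0.6],[-2.09,2.9,1.23,-0.1,-0.5,-2.7,0.6]
```

Emit:
jog_arm(rows=[[-1.8,3.0,1.2,-0.1,-0.5,-2.6,0.6],[-1.9,2.8,1.2,0,-0.5,-2.6,0.6],[-1.8,2.3,0.6,0,-0.5,-2.5,0.6],[0,0,0,0,0,0,0.6],[0,0,0,0,0,0,0.6]])

```text
t: 26.97
ee_pos: [0.4148, -0.3146, 0.1153]
tool_rot: [[0.998, 0.057, 0.003], [0.057, -0.998, -0.001], [0.003, 0.002, -1.0]]
force: [1.8, 0.7, 0.0]
opening: 0.0728
```

Run:
```python
from h import *
st()
plan([(.4149,-.3127,.06,3.1)],.6)
im=eyes.snapshot("wrist");cv2.imwrite("pics/w8.png",im[:,:,::-1])
```

```text
t 26.97 p [ 0.4148 -0.3146  0.1153] az 3.25 zaxis [ 0.003 -0.001 -1.   ] F [1.8 0.7 0. ] open 0.0728 q [-0.69  0.25  2.14  0.    0.75 -0.75]
2 rows
[0.01,-0.1,2.76,0,-0.1,0.1,0.6],[0.01,-0.1,2.77,0.1,-0,0.1,0.6]
```

View pics/w8.png

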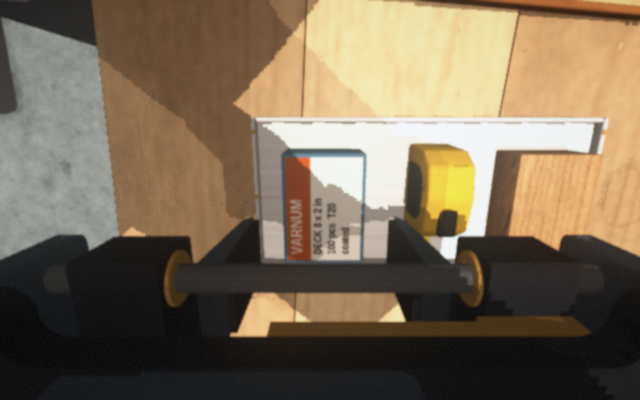

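Emit:
jog_arm(rows=[[0,-0.1,2.7,0,-0.1,0.1,0.6],[0,-0.1,2.7,0,0,0.1,0.6],[0,0,1.5,0,0,0,0.6],[0,0,0,0,0,0,0.6]])

```text
t: 27.35
ee_pos: [0.4197, -0.3115, 0.0471]
tool_rot: [[0.999, 0.054, 0.007], [0.054, -0.999, -0.006], [0.007, 0.007, -1.0]]
force: [-0.5, 1.1, -0.5]
opening: 0.0724
```

Run:
```python
from h import *
st()
plan([(.4149,-.3127,.0147,3.1)],.6)
```

```text
t 27.35 p [ 0.4197 -0.3115  0.0471] az 3.09 zaxis [ 0.007 -0.006 -1.   ] F [-0.5  1.1 -0.5] open 0.0724 q [-0.68  0.37  2.15 -0.    0.61 -0.74]
1 rows
[-0.51,0.07,3.24,0.4,-0.4,-0,0.6]
```

Emit:
jog_arm(rows=[[-0.5,0.1,0,0.4,-0.4,0,0.6],[0,0,0,0,0,0,0.6]])

```text
t: 27.52
ee_pos: [0.4156, -0.3114, 0.0478]
tool_rot: [[0.998, 0.056, -0.001], [0.056, -0.998, 0.001], [-0.001, -0.001, -1.0]]
force: [0.6, -0.0, 1.3]
opening: 0.0731
```

Run:
```python
from h import *
st()
plan([(.4149,-.3127,.0147,3.1)],.6)
```

```text
t 27.52 p [ 0.4156 -0.3114  0.0478] az 3.19 zaxis [-0.001  0.001 -1.   ] F [ 0.6 -0.   1.3] open 0.0731 q [-0.69  0.37  2.15  0.    0.62 -0.74]
1 rows
[-0.08,0.13,3.31,-0.1,0,0.1,0.6]
```

Emit:
jog_arm(rows=[[-0.2,0.1,1.8,0,0,0.1,0.6],[-0.1,0,1.2,0,-0.1,0,0.6],[0,0,0,0,0,0,0.6]])

```text
t: 27.77
ee_pos: [0.4153, -0.3136, 0.0207]
tool_rot: [[0.999, 0.055, 0.002], [0.055, -0.999, -0.002], [0.002, 0.003, -1.0]]
force: [-0.6, 0.7, 0.3]
opening: 0.0724
```

Run:
```python
from h import *
st()
plan([(.4149,-.3127,.0147,3.1)],.6)
```

```text
t 27.77 p [ 0.4153 -0.3136  0.0207] az 3.13 zaxis [ 0.002 -0.002 -1.   ] F [-0.6  0.7  0.3] open 0.0724 q [-0.69  0.43  2.14 -0.    0.57 -0.74]
1 rows
[-0.03,-0.09,0.6,0.1,-0.1,0,0.6]
```

Emit:
jog_arm(rows=[[-0.1,-0.1,0.4,0.1,-0.1,0,0.6],[0,0,0.1,0,0,0,-1],[0,0,0,0,0,0,-1],[0,0,0,0,0,0,-1],[0,0,0,0,0,0,-1]])

```text
t: 28.18
ee_pos: [0.4151, -0.3129, 0.0176]
tool_rot: [[0.998, 0.055, 0.001], [0.055, -0.998, -0.002], [0.001, 0.002, -1.0]]
force: [-0.5, -0.1, -4.1]
opening: 0.0647
```

Run:
```python
from h import *
s=st()
R=s["ee_pos"]
# relation: along object y (tool y) offset vs release
print("d vs release (tool axes mm)", np.array(s["tool_rot"]).T@(np.array(R)-[.4149,-.3127,.0147])*1000)
plan([(.4149,-.3127,.13,3.1),(.46,-.15,.14,-25),(.478,.06,.14,-88)],-1)
```

```text
t 28.18 p [ 0.4151 -0.3129  0.0176] az 3.14 zaxis [ 0.001 -0.002 -1.   ] F [-0.5 -0.1 -4.1] open 0.0647 q [-0.69  0.43  2.14 -0.    0.56 -0.74]
d vs release (tool axes mm) [ 0.19690905  0.20961456 -2.86649395]
18 rows
[-0,-0,-3.75,0,-0,0,-1],[-0,-0,-3.75,0,-0,0,-1],[-0.01,-0,-3.74,0.1,-0.1,0,-1],[1.08,-3.2,-0.2,0,0,5.6,-1],[0.76,-3.29,-0.2,0,0,5.6,-1],[0.44,-3.35,-0.2,0,0,5.6,-1],[0.11,-3.37,-0.2,0,0,5.7,-1],[-0.23,-3.37,-0.21,0,0,5.6,-1]
[-0.72,-1.98,0,0,0,6.3,-1],[-0.94,-1.89,0,0,0,6.3,-1],[-1.14,-1.77,0,0,0,6.3,-1],[-1.33,-1.64,0,0,0,6.3,-1],[-1.5,-1.48,0,0,0,6.3,-1],[-1.65,-1.31,0,0,0,6.3,-1],[-1.78,-1.12,0,0,0,6.3,-1],[-1.9,-0.92,0,0,0,6.3,-1]
[-1.99,-0.71,0,0,0,6.3,-1],[-2.05,-0.49,0,0,0,6.3,-1]
```

Emit:
jog_arm(rows=[[0,0,-3.7,0,0,0,-1],[0,0,-3.7,0,0,0,-1],[0,0,-3.7,0.1,-0.1,0,-1],[1.1,-3.2,-0.2,0,0,5.6,-1],[0.8,-3.3,-0.2,0,0,5.6,-1],[0.4,-3.4,-0.2,0,0,5.6,-1],[0.1,-3.4,-0.2,0,0,5.6,-1],[-0.2,-3.4,-0.2,0,0,5.6,-1]])

```text
t: 28.85
ee_pos: [0.4612, -0.1475, 0.1454]
tool_rot: [[0.897, -0.442, 0.0], [-0.442, -0.897, 0.001], [-0.0, -0.001, -1.0]]
force: [1.6, -0.6, -3.4]
opening: 0.0647
```

Emit:
jog_arm(rows=[[-0.7,-2.0,0,0,0,6.3,-1],[-0.9,-1.9,0,0,0,6.3,-1],[-1.1,-1.8,0,0,0,6.3,-1],[-1.3,-1.6,0,0,0,6.3,-1],[-1.5,-1.5,0,0,0,6.3,-1],[-1.6,-1.3,0,0,0,6.3,-1],[-1.8,-1.1,0,0,0,6.3,-1],[-1.9,-0.9,0,0,0,6.3,-1]])

```text
t: 29.52
ee_pos: [0.483, 0.0301, 0.1479]
tool_rot: [[0.19, -0.982, 0.002], [-0.982, -0.19, 0.001], [-0.0, -0.003, -1.0]]
force: [1.1, 0.3, -2.6]
opening: 0.0648
```

Run:
```python
from h import *
s=st()
plan([(.480,.0987,.12,-92.35)],-1)
```

```text
t 29.52 p [0.483  0.0301 0.1479] az -79.04 zaxis [ 0.002  0.001 -1.   ] F [ 1.1  0.3 -2.6] open 0.0648 q [0.01 0.14 2.2  0.   0.81 1.39]
2 rows
[-3.39,-0.5,1.4,-0.1,0,6.7,-1],[-3.43,-0.1,1.4,-0,0,6.6,-1]
```

Emit:
jog_arm(rows=[[-3.2,-0.5,1.2,-0.1,0,6.4,-1],[-2.9,-0.1,1.2,0,0,6.0,-1],[0,0,0,0,0,0,-1],[0,0,0,0,0,0,-1]])

```text
t: 29.85
ee_pos: [0.481, 0.0968, 0.1247]
tool_rot: [[-0.041, -0.999, 0.003], [-0.999, 0.041, 0.001], [-0.001, -0.003, -1.0]]
force: [0.2, -0.4, -3.3]
opening: 0.0649
```

Run:
```python
from h import *
s=st()
plan([(.480,.0987,.03,-92.35)],-1)
```

```text
t 29.85 p [0.481  0.0968 0.1247] az -92.34 zaxis [ 0.003  0.001 -1.   ] F [ 0.2 -0.4 -3.3] open 0.0649 q [0.15 0.19 2.19 0.   0.76 1.76]
3 rows
[-0.06,0.05,3.16,-0.1,0,0,-1],[-0.06,0.04,3.16,-0,0,0,-1],[-0.06,0.04,3.15,-0.1,0.1,0,-1]
```

Emit:
jog_arm(rows=[[-0.1,0.1,3.1,-0.1,0,0,-1],[-0.1,0.1,3.1,0,0,0,-1],[-0.1,0.1,2.2,-0.1,0,0,-1],[0,0,0,0,0,0,-1],[0,0,0,0,0,0,-1]])

```text
t: 30.27
ee_pos: [0.4806, 0.0984, 0.041]
tool_rot: [[-0.034, -0.999, 0.005], [-0.999, 0.034, 0.002], [-0.002, -0.005, -1.0]]
force: [0.8, 0.2, -2.7]
opening: 0.065
```

Run:
```python
from h import *
s=st()
plan([(.480,.0987,.019,-92.35)],-1)
```

```text
t 30.27 p [0.4806 0.0984 0.041 ] az -91.92 zaxis [ 0.005  0.002 -1.   ] F [ 0.8  0.2 -2.7] open 0.0650 q [0.15 0.35 2.2  0.   0.58 1.76]
1 rows
[-0.02,0.07,2.2,-0.3,0.1,0.4,-1]
```

Emit:
jog_arm(rows=[[0,0.1,1.3,-0.3,0.1,0.5,-1],[0,0.1,0.5,0,0,0,-1],[0,0,0,0,0,0,-1]])

```text
t: 30.52
ee_pos: [0.4807, 0.0974, 0.0262]
tool_rot: [[-0.042, -0.999, 0.003], [-0.999, 0.042, 0.001], [-0.001, -0.003, -1.0]]
force: [-0.6, 0.3, -3.4]
opening: 0.0646
```

Run:
```python
from h import *
s=st()
plan([(.480,.0987,.0195,-92.35)],-1)
```

```text
t 30.52 p [0.4807 0.0974 0.0262] az -92.39 zaxis [ 0.003  0.001 -1.   ] F [-0.6  0.3 -3.4] open 0.0646 q [0.15 0.38 2.2  0.   0.55 1.76]
1 rows
[-0.13,0.08,0.67,-0.2,0,-0,-1]
```

Emit:
jog_arm(rows=[[-0.2,0.1,0.5,-0.2,0,0,-1],[0,0,0.2,0,0,0,-1],[0,0,0,0,0,0,-1]])

```text
t: 30.77
ee_pos: [0.4817, 0.0994, 0.0217]
tool_rot: [[-0.041, -0.999, 0.003], [-0.999, 0.041, 0.001], [-0.002, -0.003, -1.0]]
force: [-0.8, -0.0, -3.5]
opening: 0.0647
```

Emit:
jog_arm(rows=[[0.07,0.2,0.2,-0.2,0,0,-1],[0,0,0.1,0,0,0,-1]])

```text
t: 30.93
ee_pos: [0.4801, 0.0989, 0.0194]
tool_rot: [[-0.041, -0.999, 0.001], [-0.999, 0.041, 0.002], [-0.002, -0.001, -1.0]]
force: [-0.9, 0.1, -3.5]
opening: 0.065
```

Emit:
jog_arm(rows=[[0,0,0.2,0,0,0,-1],[0,0,0.1,0,0,0,-1]])

```text
t: 31.1
ee_pos: [0.4807, 0.099, 0.0182]
tool_rot: [[-0.04, -0.999, 0.001], [-0.999, 0.04, 0.002], [-0.002, -0.001, -1.0]]
force: [-14.7, -2.8, 33.8]
opening: 0.0649
```

Emit:
jog_arm(rows=[[0,0,-0.08,0,0,0,-1],[0,0,0,0,0,0,0.65],[0,0,0,0,0,0,0.65],[0,0,0,0,0,0,0.65],[0,0,-2.0,0,0,0,0.65],[0,0,-4.0,0,0,0,0.65],[0,0,-4.0,0,0,0,0.55]])

```text
t: 31.68
ee_pos: [0.4769, 0.0982, 0.1158]
tool_rot: [[-0.04, -0.999, -0.01], [-0.999, 0.04, 0.0], [0.0, 0.01, -1.0]]
force: [0.2, 0.6, -0.6]
opening: 0.0719
```

Run:
```python
from h import *
s=st()
plan([(.50,-.03,.14,-60),(.598,-.3027,.12,3.2)],.55)
im=eyes.snapshot("wrist");cv2.imwrite("pics/w9.png",im[:,:,::-1])
```

```text
t 31.68 p [0.4769 0.0982 0.1158] az -92.29 zaxis [-0.01  0.   -1.  ] F [ 0.2  0.6 -0.6] open 0.0719 q [0.15 0.2  2.2  0.   0.75 1.76]
15 rows
[2.54,-0.56,-0.49,0.1,0,-6.5,0.55],[2.59,-0.27,-0.49,0.1,0,-6.4,0.55],[2.61,0.02,-0.49,0.1,0.1,-6.5,0.55],[2.59,0.32,-0.48,0.1,0,-6.4,0.55],[2.53,0.6,-0.48,0.2,0.1,-6.5,0.55],[2.85,0.52,0.2,-0,-0,-6.3,0.55],[2.78,0.83,0.2,0,-0,-6.3,0.55],[2.67,1.12,0.2,0,-0,-6.3,0.55]
[2.53,1.41,0.2,0,-0,-6.3,0.55],[2.36,1.68,0.2,0,-0,-6.3,0.55],[2.16,1.93,0.2,0,-0,-6.3,0.55],[1.94,2.15,0.2,0,-0,-6.3,0.55],[1.69,2.36,0.21,0,-0,-6.4,0.55],[1.42,2.53,0.2,0,-0,-6.3,0.55],[1.12,2.66,0.21,0,-0,-6.4,0.55]
```

View pics/w9.png

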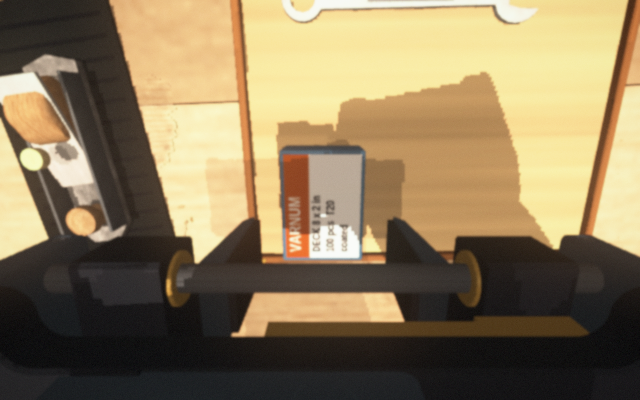

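Box is back, upright. Next the offcut.

Emit:
jog_arm(rows=[[2.5,-0.6,-0.5,0.1,0,-6.5,0.55],[2.6,-0.3,-0.5,0.1,0,-6.5,0.55],[2.6,0,-0.5,0.1,0,-6.5,0.55],[2.6,0.3,-0.5,0.1,0,-6.5,0.55],[2.5,0.6,-0.5,0.1,0,-6.5,0.55],[2.8,0.5,0.2,0,0,-6.3,0.55],[2.8,0.8,0.2,0,0,-6.3,0.55],[2.7,1.1,0.2,0,0,-6.3,0.55]])

```text
t: 32.4
ee_pos: [0.5418, -0.1141, 0.1495]
tool_rot: [[0.782, -0.623, 0.02], [-0.623, -0.782, 0.004], [0.013, -0.015, -1.0]]
force: [0.9, 0.7, 0.5]
opening: 0.0704
```

Emit:
jog_arm(rows=[[2.5,1.4,0.2,0,0,-6.3,0.55],[2.4,1.7,0.2,0,0,-6.3,0.55],[2.2,1.9,0.2,0,0,-6.3,0.55],[1.9,2.2,0.2,0,0,-6.3,0.55],[1.7,2.4,0.2,0,0,-6.3,0.55],[0.8,1.5,0.2,0,0,-4.0,0.55],[0,0,0,0,0,0,0.55]])

```text
t: 32.98
ee_pos: [0.609, -0.2772, 0.1365]
tool_rot: [[1.0, -0.016, 0.022], [-0.017, -1.0, 0.002], [0.022, -0.003, -1.0]]
force: [-1.2, 0.8, 0.1]
opening: 0.0707
```

Run:
```python
from h import *
s=st()
plan([(.598,-.3027,.10,3.2)],.55)
```

```text
t 32.98 p [ 0.609  -0.2772  0.1365] az -0.95 zaxis [ 0.022  0.002 -1.   ] F [-1.2  0.8  0.1] open 0.0707 q [-0.47  0.42  1.84  0.02  0.86 -0.46]
2 rows
[-0.57,1.29,1.81,-0.1,-0.6,-2.1,0.55],[-0.59,1.26,1.82,-0,-0.7,-2,0.55]
```

Emit:
jog_arm(rows=[[-0.5,1.2,1.7,-0.1,-0.6,-2.1,0.55],[-0.4,1.0,1.5,0,-0.6,-1.9,0.55],[0,0,0,0,0,0,0.55],[0,0,0,0,0,0,0.55]])

```text
t: 33.32
ee_pos: [0.6003, -0.2994, 0.1031]
tool_rot: [[0.999, 0.049, 0.001], [0.049, -0.999, 0.0], [0.001, -0.0, -1.0]]
force: [1.3, 0.3, 0.3]
opening: 0.0706
```

Run:
```python
from h import *
s=st()
plan([(.598,-.3027,.055,3.2)],.55)
im=eyes.snapshot("wrist");cv2.imwrite("pics/w10.png",im[:,:,::-1])
```

```text
t 33.32 p [ 0.6003 -0.2994  0.1031] az 2.79 zaxis [ 0.001  0.    -1.   ] F [1.3 0.3 0.3] open 0.0706 q [-0.5   0.47  1.83  0.    0.83 -0.55]
2 rows
[-0.12,0.16,2.4,-0,-0,-0.2,0.55],[-0.13,0.15,2.41,-0,-0.1,-0.2,0.55]
```

View pics/w10.png

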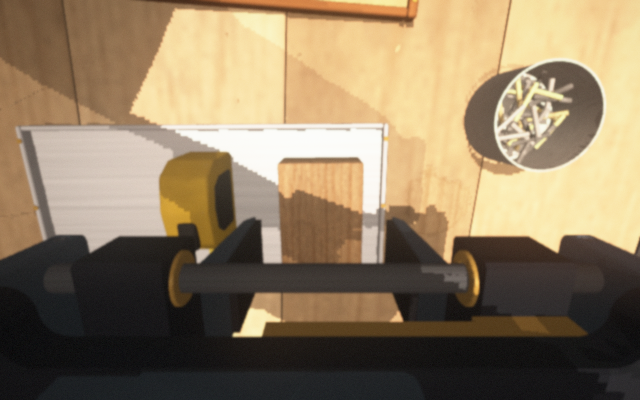

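Emit:
jog_arm(rows=[[-0.2,0.2,2.3,0,0,-0.2,0.55],[-0.2,0.2,1.8,0,-0.2,-0.2,0.55],[0,0,0,0,0,0,0.55],[0,0,0,0,0,0,0.55]])

```text
t: 33.7
ee_pos: [0.5981, -0.3014, 0.0641]
tool_rot: [[0.999, 0.053, 0.001], [0.053, -0.999, -0.001], [0.001, 0.001, -1.0]]
force: [1.1, 0.6, 0.8]
opening: 0.0704
```

Run:
```python
from h import *
s=st()
plan([(.598,-.3027,.055,3.2)],.55)
```

```text
t 33.70 p [ 0.5981 -0.3014  0.0641] az 3.05 zaxis [ 0.001 -0.001 -1.   ] F [1.1 0.6 0.8] open 0.0704 q [-0.5   0.53  1.84 -0.    0.77 -0.55]
1 rows
[-0.02,0.13,0.91,0.1,-0,-0.1,0.55]
```

Emit:
jog_arm(rows=[[-0.1,0.1,2.0,0,-0.1,-0.1,0.55],[-0.1,0,1.6,0,-0.1,0,0.55],[0,0,0,0,0,0,0.55]])

```text
t: 33.95
ee_pos: [0.598, -0.3023, 0.0298]
tool_rot: [[0.999, 0.054, 0.0], [0.054, -0.999, -0.003], [0.0, 0.003, -1.0]]
force: [-0.9, 0.9, 0.0]
opening: 0.0704
```

Run:
```python
from h import *
s=st()
plan([(.598,-.3027,.013,3.2)],.55)
```

```text
t 33.95 p [ 0.598  -0.3023  0.0298] az 3.12 zaxis [ 0.    -0.003 -1.   ] F [-0.9  0.9  0. ] open 0.0704 q [-0.5   0.58  1.84 -0.    0.72 -0.55]
1 rows
[0,0.04,1.68,0.2,-0,-0.1,0.55]
```

Emit:
jog_arm(rows=[[0,0,1.0,0.2,0,0,0.55],[0,0,0.4,0,-0.1,0,0.55],[0,0,0.1,0,0,0,-1],[0,0,0,0,0,0,-1],[0,0,0,0,0,0,-1],[0,0,0,0,0,0,-1]])

```text
t: 34.45
ee_pos: [0.5992, -0.3024, 0.0156]
tool_rot: [[0.999, 0.054, -0.0], [0.054, -0.999, 0.0], [-0.0, -0.0, -1.0]]
force: [0.3, -0.9, -1.5]
opening: 0.0639
```

Run:
```python
from h import *
s=st()
d=np.array(s["tool_rot"]).T@(np.array(s["ee_pos"])-[.598,-.3027,.0128])*1000; print(d)
R=Rt(-88.89); p=np.array([.4784,.0071,.0148])+R@[0,d[1]/1000,d[2]/1000]; print("target",p,"az",-88.89+az_of(s["tool_rot"])-3.2)
plan([(.597,-.303,.13,3.1),(.52,-.12,.14,-40),(.481,-.03,.14,-80)],-1)
```

```text
t 34.45 p [ 0.5992 -0.3024  0.0156] az 3.09 zaxis [-0.  0. -1.] F [ 0.3 -0.9 -1.5] open 0.0639 q [-0.5   0.6   1.84  0.    0.7  -0.56]
[ 1.18330022 -0.25671338 -2.75896637]
target [0.47865667 0.00710497 0.01755897] az -89.00408208190673
16 rows
[-0.08,0.02,-3.81,-0,0,-0,-1],[-0.07,0.01,-3.82,-0,0,-0,-1],[-0.08,0.02,-3.81,-0,0,-0,-1],[-0.96,-2.67,-0.14,-0,0,6.2,-1],[-1.24,-2.55,-0.14,-0,0,6.1,-1],[-1.5,-2.41,-0.14,-0,0,6.2,-1],[-1.76,-2.23,-0.14,-0,0,6.1,-1],[-1.98,-2.03,-0.14,-0,0,6.2,-1]
[-2.19,-1.8,-0.15,-0,0,6.1,-1],[-2.37,-1.56,-0.14,0,0,6.2,-1],[-1.46,-0.73,0,0,0,6.7,-1],[-1.54,-0.56,0,0,0,6.7,-1],[-1.59,-0.37,0,0,0,6.6,-1],[-1.62,-0.19,0,0,0,6.7,-1],[-1.64,0.01,0,0,0,6.6,-1],[-1.62,0.19,0,0,0,6.7,-1]
```

Emit:
jog_arm(rows=[[-0.1,0,-3.7,0,0,0,-1],[-0.1,0,-3.7,0,0,0,-1],[-0.1,0,-3.7,0,0,0,-1],[-1.0,-2.7,-0.1,0,0,6.2,-1],[-1.2,-2.5,-0.1,0,0,6.2,-1],[-1.5,-2.4,-0.1,0,0,6.2,-1],[-1.8,-2.2,-0.1,0,0,6.2,-1],[-2.0,-2.0,-0.1,0,0,6.2,-1]])

```text
t: 35.12
ee_pos: [0.5416, -0.1724, 0.1399]
tool_rot: [[0.873, -0.489, 0.005], [-0.489, -0.873, -0.002], [0.006, -0.001, -1.0]]
force: [0.7, -0.2, -1.2]
opening: 0.0639
```

Emit:
jog_arm(rows=[[-2.2,-1.8,-0.1,0,0,6.2,-1],[-2.4,-1.6,-0.1,0,0,6.2,-1],[-1.5,-0.7,0,0,0,6.7,-1],[-1.5,-0.6,0,0,0,6.7,-1],[-1.6,-0.4,0,0,0,6.7,-1],[-1.6,-0.2,0,0,0,6.7,-1],[-1.6,0,0,0,0,6.7,-1],[-1.2,0.2,0,0,0,6.0,-1]])

```text
t: 35.78
ee_pos: [0.4844, -0.0226, 0.1451]
tool_rot: [[0.108, -0.994, 0.011], [-0.994, -0.108, -0.003], [0.004, -0.01, -1.0]]
force: [0.5, -0.5, -0.5]
opening: 0.0636
```

Run:
```python
from h import *
s=st()
plan([(.4785,.0071,.12,-88.95)],-1)
```

```text
t 35.78 p [ 0.4844 -0.0226  0.1451] az -83.80 zaxis [ 0.011 -0.003 -1.   ] F [ 0.5 -0.5 -0.5] open 0.0636 q [-0.09  0.14  2.2  -0.    0.79  1.37]
1 rows
[-3.02,0.29,2.5,-0.6,-0.2,5.1,-1]
```

Emit:
jog_arm(rows=[[-1.6,0.1,1.5,-0.3,-0.1,2.8,-1],[-1.2,0.1,1.5,-0.3,-0.1,2.3,-1],[0,0,0.5,0,0,0,-1],[0,0,0,0,0,0,-1]])

```text
t: 36.12
ee_pos: [0.4803, 0.0079, 0.1114]
tool_rot: [[0.01, -1.0, 0.004], [-1.0, -0.01, 0.0], [0.0, -0.004, -1.0]]
force: [-0.2, 0.1, -1.0]
opening: 0.0637
```

Run:
```python
from h import *
s=st()
plan([(.4785,.0071,.03,-88.95)],-1)
```

```text
t 36.12 p [0.4803 0.0079 0.1114] az -89.41 zaxis [ 0.004  0.    -1.   ] F [-0.2  0.1 -1. ] open 0.0637 q [-0.03  0.2   2.22  0.    0.72  1.53]
3 rows
[0.03,0.07,2.71,-0.1,-0,-0.2,-1],[0.03,0.07,2.72,-0.1,-0,-0.1,-1],[0.02,0.06,2.71,-0.1,-0,-0.2,-1]
```

Emit:
jog_arm(rows=[[0.1,0.1,2.6,-0.1,0,-0.2,-1],[0,0.1,2.6,-0.1,0,-0.2,-1],[0,0.1,1.6,-0.1,0,-0.2,-1],[0,0,0,0,0,0,-1]])

```text
t: 36.45
ee_pos: [0.481, 0.0049, 0.0448]
tool_rot: [[0.027, -1.0, 0.006], [-1.0, -0.027, -0.001], [0.001, -0.006, -1.0]]
force: [-0.2, 1.1, -0.7]
opening: 0.0638
```

Run:
```python
from h import *
s=st()
plan([(.4785,.0071,.0175,-88.95)],-1)
```

```text
t 36.45 p [0.481  0.0049 0.0448] az -88.45 zaxis [ 0.006 -0.001 -1.   ] F [-0.2  1.1 -0.7] open 0.0638 q [-0.04  0.33  2.22 -0.    0.58  1.51]
1 rows
[-0.23,0.26,2.73,-0.3,-0,0.5,-1]
```

Emit:
jog_arm(rows=[[-0.2,0.3,1.4,-0.3,0,0.6,-1],[0,0.1,0.6,-0.1,0,0,-1],[0,0,0,0,0,0,-1]])

```text
t: 36.7
ee_pos: [0.4789, 0.0052, 0.0266]
tool_rot: [[0.018, -1.0, 0.001], [-1.0, -0.018, -0.001], [0.001, -0.001, -1.0]]
force: [-0.3, 0.9, -0.5]
opening: 0.0638
```

Run:
```python
from h import *
s=st()
plan([(.4785,.0071,.0175,-88.95)],-1)
```

```text
t 36.70 p [0.4789 0.0052 0.0266] az -88.97 zaxis [ 0.001 -0.001 -1.   ] F [-0.3  0.9 -0.5] open 0.0638 q [-0.04  0.37  2.22 -0.    0.55  1.52]
1 rows
[-0.19,0.04,0.91,-0,-0.1,-0,-1]
```

Emit:
jog_arm(rows=[[-0.25,0.1,0.6,0,0,0,-1],[0,0,0.2,-0.1,0,0,-1],[0,0,0,0,0,0,-1]])

```text
t: 36.95
ee_pos: [0.4798, 0.0072, 0.0207]
tool_rot: [[0.019, -1.0, 0.003], [-1.0, -0.019, -0.001], [0.001, -0.002, -1.0]]
force: [-0.2, 0.6, -1.3]
opening: 0.064
```

Emit:
jog_arm(rows=[[0,0.2,0.3,-0.1,0,0,-1],[0,0,0.1,0,0,0,-1]])

```text
t: 37.12
ee_pos: [0.4786, 0.0071, 0.0174]
tool_rot: [[0.019, -1.0, 0.002], [-1.0, -0.019, -0.001], [0.001, -0.002, -1.0]]
force: [-0.8, 0.2, -1.3]
opening: 0.0638
```

Emit:
jog_arm(rows=[[0,0,0.15,0,0,0,-1],[0,0,0.05,0,0,0,-1]])

```text
t: 37.28
ee_pos: [0.4789, 0.0071, 0.0165]
tool_rot: [[0.02, -1.0, 0.002], [-1.0, -0.02, -0.001], [0.001, -0.002, -1.0]]
force: [-8.0, 1.0, 15.2]
opening: 0.0639
```

Contact. Release.

Emit:
jog_arm(rows=[[0,0,-0.05,0,0,0,-1],[0,0,0,0,0,0,0.6],[0,0,0,0,0,0,0.6],[0,0,0,0,0,0,0.6],[0,0,-2.0,0,0,0,0.6],[0,0,-4.0,0,0,0,0.5],[0,0,-4.0,0,0,0,0.3]])

```text
t: 37.87
ee_pos: [0.4743, 0.0074, 0.1135]
tool_rot: [[0.02, -1.0, -0.01], [-1.0, -0.02, -0.001], [0.001, 0.01, -1.0]]
force: [0.0, -0.7, 0.5]
opening: 0.0641
```

Run:
```python
from h import *
s=st()
plan([(.5049,-.2944,.12,2.92)],.2)
```

```text
t 37.87 p [0.4743 0.0074 0.1135] az -88.87 zaxis [-0.01  -0.001 -1.   ] F [ 0.  -0.7  0.5] open 0.0641 q [-0.03  0.19  2.22 -0.    0.74  1.52]
14 rows
[2.16,-0.18,-0.05,0,0,-6.6,0.2],[2.17,0.07,-0.05,0,0,-6.6,0.2],[2.14,0.32,-0.05,0,0,-6.5,0.2],[2.09,0.56,-0.05,0,0,-6.6,0.2],[2.01,0.8,-0.04,0,0,-6.5,0.2],[1.91,1.02,-0.05,0,0.1,-6.6,0.2],[1.78,1.24,-0.04,0,0.1,-6.5,0.2],[1.63,1.43,-0.04,0.1,0,-6.6,0.2]
[1.45,1.61,-0.04,0,0.1,-6.5,0.2],[1.26,1.76,-0.04,0,0,-6.6,0.2],[1.05,1.89,-0.04,0.1,0.1,-6.5,0.2],[0.83,2,-0.04,0,0,-6.6,0.2],[0.59,2.09,-0.04,0.1,0.1,-6.5,0.2],[0.36,2.14,-0.04,0,0,-6.6,0.2]
```

Emit:
jog_arm(rows=[[2.2,-0.2,-0.1,0,0,-6.6,0.2],[2.2,0.1,-0.1,0,0,-6.6,0.2],[2.1,0.3,0,0,0,-6.6,0.2],[2.1,0.6,0,0,0,-6.6,0.2],[2.0,0.8,0,0,0,-6.6,0.2],[1.9,1.0,0,0,0,-6.6,0.2],[1.8,1.2,0,0,0,-6.6,0.2],[1.6,1.4,0,0,0,-6.6,0.2]])

```text
t: 38.53
ee_pos: [0.4997, -0.1694, 0.1259]
tool_rot: [[0.832, -0.555, 0.006], [-0.555, -0.832, -0.003], [0.006, -0.001, -1.0]]
force: [0.6, 0.2, 0.2]
opening: 0.0548
```

Emit:
jog_arm(rows=[[1.4,1.6,0,0,0,-6.6,0.2],[1.3,1.8,0,0,0,-6.6,0.2],[1.0,1.9,0,0,0,-6.6,0.2],[0.8,2.0,0,0,0,-6.6,0.2],[0.6,2.0,0,0,0,-6.0,0.2],[0,0,0,0,0,0,0.2],[0,0,0,0,0,0,0.2]])

```text
t: 39.12
ee_pos: [0.5165, -0.2848, 0.1257]
tool_rot: [[1.0, 0.011, 0.006], [0.011, -1.0, -0.003], [0.006, 0.003, -1.0]]
force: [0.7, 0.4, 0.1]
opening: 0.0543
```

Run:
```python
from h import *
s=st()
plan([(.5049,-.2944,.09,2.92)],.2)
```

```text
t 39.12 p [ 0.5165 -0.2848  0.1257] az 0.62 zaxis [ 0.006 -0.003 -1.   ] F [0.7 0.4 0.1] open 0.0543 q [-0.54  0.33  2.    0.    0.81 -0.55]
1 rows
[-1.19,0.94,3.57,0.2,-0.3,-2.3,0.2]
```

Emit:
jog_arm(rows=[[-1.2,1.0,1.0,0.2,-0.3,-2.3,0.2],[0,0,1.6,0,0,0,0.2],[0,0,0,0,0,0,0.2]])

```text
t: 39.37
ee_pos: [0.5044, -0.2941, 0.0993]
tool_rot: [[0.999, 0.047, 0.001], [0.047, -0.999, -0.0], [0.001, 0.0, -1.0]]
force: [-1.2, 0.3, -0.5]
opening: 0.0545
```

Run:
```python
from h import *
s=st()
plan([(.5049,-.2944,.05,2.92)],.2)
im=eyes.snapshot("wrist");cv2.imwrite("pics/w11.png",im[:,:,::-1])
```

```text
t 39.37 p [ 0.5044 -0.2941  0.0993] az 2.71 zaxis [ 0.001 -0.    -1.   ] F [-1.2  0.3 -0.5] open 0.0545 q [-0.57  0.36  2.02  0.    0.76 -0.62]
2 rows
[0.02,0.02,2.47,0,-0,-0.1,0.2],[0.02,0.01,2.46,0,-0.1,-0.1,0.2]
```

View pics/w11.png

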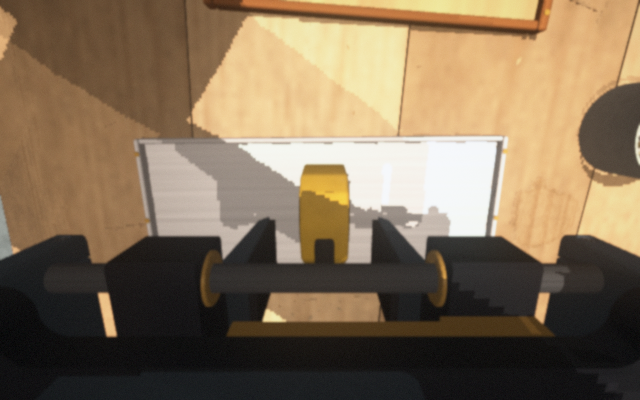

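Tape (columns 300–350) is centred between the fingers (272–376). Descend.

Emit:
jog_arm(rows=[[0,0,2.5,0,0,-0.1,0.2],[0,0,2.5,0,-0.1,-0.1,0.2],[0,0,1.5,0,0,0,0.2],[0,0,0,0,0,0,0.2]])

```text
t: 39.75
ee_pos: [0.5076, -0.2931, 0.0376]
tool_rot: [[0.999, 0.048, 0.004], [0.048, -0.999, -0.003], [0.004, 0.003, -1.0]]
force: [-0.7, 0.9, -0.2]
opening: 0.0547
```

Run:
```python
from h import *
s=st()
plan([(.5049,-.2944,.0136,2.92)],.2)
```

```text
t 39.75 p [ 0.5076 -0.2931  0.0376] az 2.76 zaxis [ 0.004 -0.003 -1.   ] F [-0.7  0.9 -0.2] open 0.0547 q [-0.56  0.47  2.02 -0.    0.65 -0.61]
1 rows
[-0.28,0.11,2.4,0.2,-0.2,-0.2,0.2]
```

Emit:
jog_arm(rows=[[-0.3,0.1,1.4,0.2,-0.2,-0.2,0.2],[-0.1,0,0.7,0,0,0,0.2],[0,0,0,0,0,0,0.2]])

```text
t: 40.0
ee_pos: [0.5052, -0.2936, 0.0188]
tool_rot: [[0.999, 0.051, 0.002], [0.051, -0.999, -0.001], [0.002, 0.001, -1.0]]
force: [-0.4, -0.4, -0.3]
opening: 0.0548
```

Run:
```python
from h import *
s=st()
plan([(.5049,-.2944,.0136,2.92)],.2)
```

```text
t 40.00 p [ 0.5052 -0.2936  0.0188] az 2.90 zaxis [ 0.002 -0.001 -1.   ] F [-0.4 -0.4 -0.3] open 0.0548 q [-0.57  0.5   2.02  0.    0.62 -0.62]
1 rows
[-0.03,0.08,0.52,0,-0.1,-0,0.2]
```

Emit:
jog_arm(rows=[[-0.1,0.1,0.4,0,-0.1,0,0.2],[0,0,0.1,0,0,0,-1],[0,0,0,0,0,0,-1],[0,0,0,0,0,0,-1],[0,0,0,0,0,0,-1]])

```text
t: 40.42
ee_pos: [0.5061, -0.2951, 0.0173]
tool_rot: [[0.999, 0.05, 0.003], [0.05, -0.999, -0.003], [0.003, 0.003, -1.0]]
force: [0.2, 0.2, -3.7]
opening: 0.034
```

Run:
```python
from h import *
s=st()
d=np.array(s["tool_rot"]).T@(np.array(s["ee_pos"])-[.5049,-.2944,.0135])*1000; print(d)
R=Rt(-89.51); p=np.array([.4876,-.0853,.0158])+R@[0,d[1]/1000,d[2]/1000]; print("target",p,"az",-89.51+az_of(s["tool_rot"])-2.92)
plan([(.505,-.294,.14,3.1),(.49,-.1,.145,-80)],-1)
```

```text
t 40.42 p [ 0.5061 -0.2951  0.0173] az 2.86 zaxis [ 0.003 -0.003 -1.   ] F [ 0.2  0.2 -3.7] open 0.0340 q [-0.57  0.5   2.02 -0.    0.62 -0.62]
[ 1.18564237  0.81390933 -3.75158053]
target [ 0.48678612 -0.08530696  0.01955158] az -89.57109355281337
16 rows
[-0.02,-0.02,-3.07,0,-0,-0.1,-1],[-0.02,-0.02,-3.07,0.1,-0.1,-0,-1],[-0.02,-0.03,-3.07,0,-0,-0.1,-1],[-0.02,-0.02,-3.06,0.1,-0.1,-0,-1],[-0.04,-1.62,-0.04,-0,0,6.9,-1],[-0.23,-1.61,-0.04,-0,0,6.9,-1],[-0.42,-1.57,-0.04,-0,0,6.9,-1],[-0.61,-1.5,-0.04,-0,0,6.9,-1]
[-0.79,-1.42,-0.04,-0,0,6.9,-1],[-0.95,-1.31,-0.04,0,0,6.9,-1],[-1.1,-1.19,-0.04,0,0,6.9,-1],[-1.24,-1.05,-0.04,0,0,7,-1],[-1.35,-0.89,-0.04,0,0,6.9,-1],[-1.45,-0.72,-0.04,0,0,7,-1],[-1.53,-0.54,-0.05,0,0,6.9,-1],[-1.58,-0.36,-0.04,0,0,7,-1]
```

Emit:
jog_arm(rows=[[0,0,-3.1,0,0,0,-1],[0,0,-3.1,0.1,-0.1,0,-1],[0,0,-3.1,0,0,0,-1],[0,0,-3.1,0.1,-0.1,0,-1],[0,-1.6,0,0,0,6.9,-1],[-0.2,-1.6,0,0,0,6.9,-1],[-0.4,-1.6,0,0,0,6.9,-1],[-0.6,-1.5,0,0,0,6.9,-1]])

```text
t: 41.08
ee_pos: [0.5012, -0.2298, 0.1482]
tool_rot: [[0.902, -0.431, -0.001], [-0.431, -0.902, 0.001], [-0.001, -0.001, -1.0]]
force: [-0.1, -0.4, -2.5]
opening: 0.0335
```

Emit:
jog_arm(rows=[[-0.8,-1.4,0,0,0,6.9,-1],[-0.9,-1.3,0,0,0,6.9,-1],[-1.1,-1.2,0,0,0,6.9,-1],[-1.2,-1.0,0,0,0,6.9,-1],[-1.4,-0.9,0,0,0,6.9,-1],[-1.4,-0.7,0,0,0,6.9,-1],[-1.3,-0.4,0,0,0,6.5,-1]])

```text
t: 41.67
ee_pos: [0.4931, -0.1143, 0.1491]
tool_rot: [[0.253, -0.968, -0.001], [-0.968, -0.253, 0.001], [-0.001, 0.001, -1.0]]
force: [0.0, 0.1, -2.0]
opening: 0.034
```

Run:
```python
from h import *
s=st()
plan([(.4872,-.0853,.12,-89.55)],-1)
```

```text
t 41.67 p [ 0.4931 -0.1143  0.1491] az -75.37 zaxis [-0.001  0.001 -1.   ] F [ 0.   0.1 -2. ] open 0.0340 q [-0.27  0.17  2.15  0.    0.82  1.04]
3 rows
[-0.98,-0.05,0.97,0,0,4.7,-1],[-0.98,0.03,0.97,0,0,4.7,-1],[-0.98,0.1,0.97,0,0.1,4.8,-1]
```

Emit:
jog_arm(rows=[[-1.0,0,0.9,0,0,4.6,-1],[-0.9,0,0.9,0,0,4.6,-1],[-0.6,0,0.6,0,0,3.8,-1],[0,0,0,0,0,0,-1],[0,0,0,0,0,0,-1]])

```text
t: 42.08
ee_pos: [0.4873, -0.0859, 0.1251]
tool_rot: [[0.014, -1.0, -0.001], [-1.0, -0.014, 0.001], [-0.001, 0.001, -1.0]]
force: [1.2, 0.7, -2.6]
opening: 0.0338
```

Run:
```python
from h import *
s=st()
plan([(.4872,-.0853,.03,-89.55)],-1)
```

```text
t 42.08 p [ 0.4873 -0.0859  0.1251] az -89.21 zaxis [-0.001  0.001 -1.   ] F [ 1.2  0.7 -2.6] open 0.0338 q [-0.22  0.19  2.18  0.    0.77  1.33]
3 rows
[-0.01,0,3.17,0,0,0.1,-1],[-0.02,0,3.17,0,0,0.1,-1],[-0.01,0,3.17,0,0.1,0.1,-1]
```

Emit:
jog_arm(rows=[[0,0,3.1,0,0,0.2,-1],[0,0,3.1,0,0,0.2,-1],[0,0,2.2,0,0,0,-1],[0,0,0,0,0,0,-1]])

```text
t: 42.42
ee_pos: [0.4908, -0.0878, 0.042]
tool_rot: [[0.016, -1.0, 0.007], [-1.0, -0.016, -0.0], [0.001, -0.007, -1.0]]
force: [-1.0, 0.6, -3.1]
opening: 0.0336
```

Run:
```python
from h import *
s=st()
plan([(.4872,-.0853,.0195,-89.55)],-1)
```

```text
t 42.42 p [ 0.4908 -0.0878  0.042 ] az -89.08 zaxis [ 0.007 -0.    -1.   ] F [-1.   0.6 -3.1] open 0.0336 q [-0.22  0.36  2.19  0.    0.59  1.33]
1 rows
[-0.26,0.37,2.25,-0.4,-0,0.5,-1]
```

Emit:
jog_arm(rows=[[-0.3,0.4,1.0,-0.4,0,0.6,-1],[0,0.1,0.6,-0.1,0,0,-1],[0,0,0,0,0,0,-1]])

```text
t: 42.67
ee_pos: [0.4864, -0.0858, 0.0267]
tool_rot: [[0.007, -1.0, -0.002], [-1.0, -0.007, -0.001], [0.001, 0.002, -1.0]]
force: [0.3, 0.6, -3.2]
opening: 0.0338
```

Run:
```python
from h import *
s=st()
plan([(.4872,-.0853,.0195,-89.55)],-1)
```

```text
t 42.67 p [ 0.4864 -0.0858  0.0267] az -89.60 zaxis [-0.002 -0.001 -1.   ] F [ 0.3  0.6 -3.2] open 0.0338 q [-0.22  0.39  2.19 -0.    0.56  1.34]
1 rows
[-0.05,-0.08,0.72,0.1,-0,-0,-1]
```

Emit:
jog_arm(rows=[[-0.05,0,0.4,0.1,0,0,-1],[0,0,0.2,0,0,0,-1],[0,0,0,0,0,0,-1]])

```text
t: 42.92
ee_pos: [0.4879, -0.0857, 0.0223]
tool_rot: [[0.008, -1.0, 0.003], [-1.0, -0.008, -0.001], [0.002, -0.003, -1.0]]
force: [-0.2, 0.1, -2.7]
opening: 0.034
```

Emit:
jog_arm(rows=[[-0.05,0.1,0.25,-0.2,0,0,-1],[0,0,0.1,0,0,0,-1]])

```text
t: 43.08
ee_pos: [0.4876, -0.0853, 0.0196]
tool_rot: [[0.008, -1.0, 0.001], [-1.0, -0.008, -0.002], [0.002, -0.001, -1.0]]
force: [0.4, 0.1, -4.0]
opening: 0.0339
```

Emit:
jog_arm(rows=[[0,0,0.15,0,0,0,-1],[0,0,0.08,0,0,0,-1]])

```text
t: 43.25
ee_pos: [0.4881, -0.0853, 0.0188]
tool_rot: [[0.008, -1.0, 0.001], [-1.0, -0.008, -0.002], [0.002, -0.001, -1.0]]
force: [-12.7, 1.1, 29.5]
opening: 0.034
```

Emit:
jog_arm(rows=[[0,0.03,-0.06,0,0,0,-1],[0,0,0,0,0,0,0.25],[0,0,0,0,0,0,0.25],[0,0,0,0,0,0,0.25],[0,0,-2.0,0,0,0,0.25],[0,0,-4.0,0,0,0,0.25],[0,0,-4.0,0,0,0,0.25],[0,0,-4.0,0,0,0,0.65]])

```text
t: 43.92
ee_pos: [0.4837, -0.0842, 0.1573]
tool_rot: [[0.009, -1.0, -0.011], [-1.0, -0.009, 0.001], [-0.001, 0.011, -1.0]]
force: [-0.1, -0.5, 0.3]
opening: 0.0614
```

Run:
```python
from h import *
s=st()
plan([(.4418,.0006,.1785,-91.1)],0.65)
```

```text
t 43.92 p [ 0.4837 -0.0842  0.1573] az -89.50 zaxis [-0.011  0.001 -1.   ] F [-0.1 -0.5  0.3] open 0.0614 q [-0.22  0.14  2.17 -0.    0.84  1.34]
3 rows
[-2.84,1.38,-0.69,0.2,0,0.5,0.65],[-2.83,1.4,-0.69,0.2,0,0.5,0.65],[-2.81,1.43,-0.7,0.2,0,0.6,0.65]
```

Return to the same viewing pose as w2 to compare before/after.

Emit:
jog_arm(rows=[[-2.8,1.3,-0.7,0.2,0,0.5,0.65],[-2.7,1.3,-0.7,0.2,0,0.5,0.65],[-2.2,1.2,-0.4,0.2,0,0.6,0.65],[0,0,0,0,0,0,0.65],[0,0,0,0,0,0,0.65]])

```text
t: 44.33
ee_pos: [0.4501, -0.0057, 0.1864]
tool_rot: [[-0.022, -1.0, 0.017], [-1.0, 0.022, -0.001], [0.001, -0.017, -1.0]]
force: [0.2, -0.9, 0.3]
opening: 0.0753
```

Run:
```python
from h import *
import pickle
s=st()
ci=eyes.camera_info("wrist");im=eyes.snapshot("wrist");pickle.dump((ci,im),open("w12.pkl","wb"))
crop(im,140,0,500,260,2.2,"pics/w12c.png")
from ov import draw
items=[((.478,.0985,-2.4,(-.045,.045),(-.0325,.0325),(.006,.049)),(255,0,0)),
     ((.477,.0072,1,(-.0445,.0445),(-.032,.032),(.006,.044)),(0,255,0)),
     ((.475,-.0855,0,(-.023,.049),(-.017,.017),(.006,.07)),(255,0,255)),
     ((.475,-.0855,0,(-.049,.049),(-.008,.008),(.008,.012)),(255,0,255)),
     ((.541,.006,-1.2,(-.126,.126),(-.158,.158),(.014,)),(255,255,0))]
draw(ci,im,items,(140,0,500,260),2.2,"pics/ov3.png")
```

```text
t 44.33 p [ 0.4501 -0.0057  0.1864] az -91.28 zaxis [ 0.017 -0.001 -1.   ] F [ 0.2 -0.9  0.3] open 0.0753 q [-0.06  0.01  2.25 -0.    0.87  1.53]
```

View pics/ov3.png

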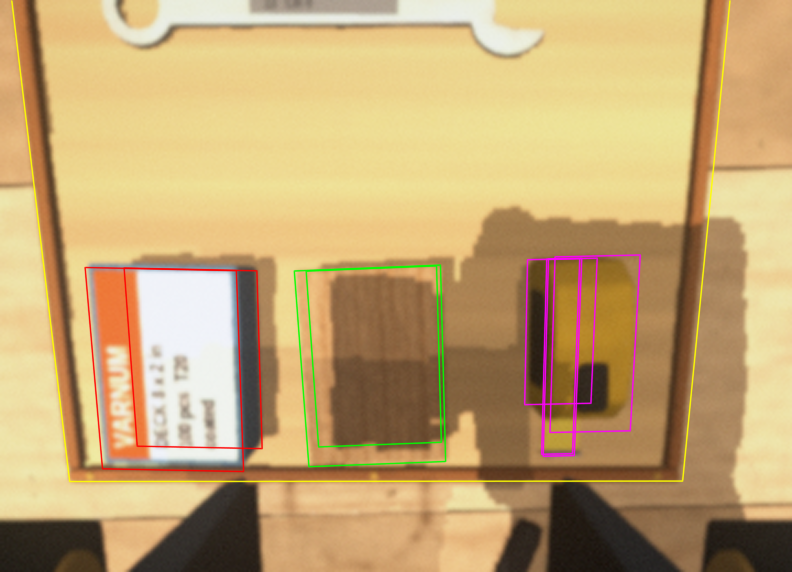

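Run:
```python
from h import *
im=eyes.snapshot("top");cv2.imwrite("pics/top9.png",im[:,:,::-1])
```

```text
(no output)
```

View pics/top9.png

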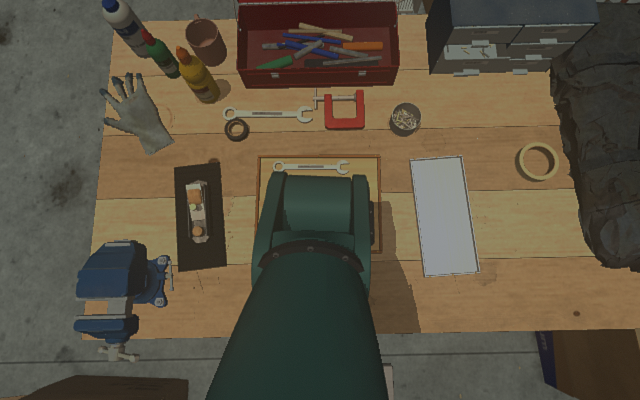

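Run:
```python
from h import *
plan([(.44,-.2,.25,-75),(.35,-.5,.25,-64)],0.65)
```

```text
14 rows
[3.23,0.08,-1.07,-0.1,-0,-2.7,0.65],[3.22,0.23,-1.07,-0.2,-0,-2.7,0.65],[3.21,0.38,-1.07,-0.1,-0,-2.7,0.65],[3.19,0.54,-1.07,-0.2,-0.1,-2.7,0.65],[3.15,0.69,-1.07,-0.1,-0,-2.8,0.65],[3.12,0.85,-1.06,-0.2,-0.1,-2.7,0.65],[3.33,2.05,-0,0,0,-1.4,0.65],[3.28,2.14,-0,0,0,-1.4,0.65]
[3.23,2.21,-0,0,0,-1.4,0.65],[3.17,2.29,-0,0,0,-1.4,0.65],[3.12,2.37,-0,0,0,-1.4,0.65],[3.06,2.45,-0,0,0,-1.3,0.65],[3,2.52,-0,0,0,-1.4,0.65],[2.94,2.58,-0,0,0,-1.3,0.65]
```

Emit:
jog_arm(rows=[[3.2,0.1,-1.1,-0.1,0,-2.7,0.65],[3.2,0.2,-1.1,-0.2,0,-2.7,0.65],[3.2,0.4,-1.1,-0.1,0,-2.7,0.65],[3.2,0.5,-1.1,-0.2,0,-2.7,0.65],[3.2,0.7,-1.1,-0.1,0,-2.7,0.65],[3.1,0.8,-1.1,-0.2,0,-2.7,0.65],[3.3,2.0,0,0,0,-1.4,0.65],[3.3,2.1,0,0,0,-1.4,0.65]])

```text
t: 45.1
ee_pos: [0.42, -0.2876, 0.2518]
tool_rot: [[0.322, -0.947, -0.006], [-0.947, -0.322, -0.002], [-0.0, 0.007, -1.0]]
force: [1.1, 1.0, -0.2]
opening: 0.0749
```

Emit:
jog_arm(rows=[[3.2,2.2,0,0,0,-1.4,0.65],[3.2,2.3,0,0,0,-1.4,0.65],[3.1,2.4,0,0,0,-1.4,0.65],[3.0,2.5,0,0,0,-1.4,0.65],[3.0,2.5,0,0,0,-1.4,0.65],[0,0,0,0,0,0,0.65],[0,0,0,0,0,0,0.65]])

```text
t: 45.68
ee_pos: [0.3565, -0.4957, 0.2478]
tool_rot: [[0.431, -0.902, -0.009], [-0.902, -0.431, 0.001], [-0.005, 0.008, -1.0]]
force: [0.1, 0.2, 0.5]
opening: 0.0753
```

Run:
```python
from h import *
im=eyes.snapshot("top");cv2.imwrite("pics/top10.png",im[:,:,::-1])
a=cv2.imread("pics/top0.png")[145:265,245:395]; b=im[145:265,245:395,::-1]
v=np.hstack([a,b]); cv2.imwrite("pics/cmp.png",cv2.resize(v,None,fx=2.6,fy=2.6,interpolation=cv2.INTER_CUBIC))
# local shifts: patch phase correlation
A=cv2.cvtColor(a,6).astype(np.float32);B=cv2.cvtColor(np.ascontiguousarray(b),6).astype(np.float32)
for n,(x0,y0,x1,y1) in {"box":(18,60,52,103),"off":(57,60,91,103),"tape":(98,58,124,105),"span":(24,12,108,32)}.items():
    t=A[y0:y1,x0:x1]; S=B[y0-6:y1+6,x0-6:x1+6]
    r=cv2.matchTemplate(S,t,cv2.TM_CCOEFF_NORMED); _,m,_,l=cv2.minMaxLoc(r); print(n,"best shift px",l[0]-6,l[1]-6,round(m,3))
```

```text
box best shift px 1 -1 0.969
off best shift px 1 0 0.96
tape best shift px 1 0 0.888
span best shift px 0 0 0.999
```

View pics/cmp.png

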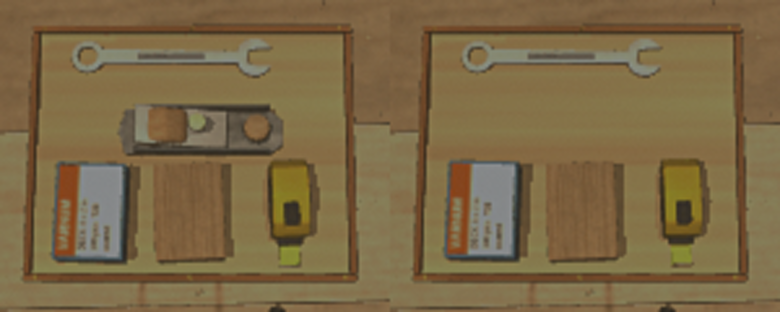

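View pics/top10.png

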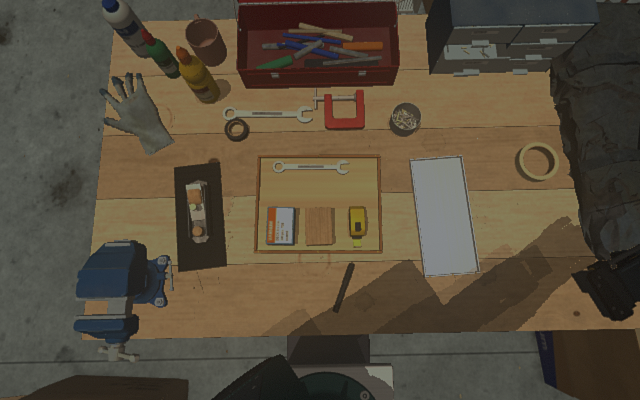

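Run:
```python
import cv2,numpy as np
a=cv2.cvtColor(cv2.imread("pics/top0.png"),6);b=cv2.cvtColor(cv2.imread("pics/top10.png"),6)
for n,(x0,y0,x1,y1) in {"box":(263,204,298,249),"off":(302,204,336,249),"tape":(343,203,369,251)}.items():
    A=cv2.resize(a[y0:y1,x0:x1],None,fx=4,fy=4,interpolation=cv2.INTER_CUBIC);B=cv2.resize(b[y0:y1,x0:x1],None,fx=4,fy=4,interpolation=cv2.INTER_CUBIC)
    W=np.eye(2,3,dtype=np.float32)
    cc,W=cv2.findTransformECC(A,B,W,cv2.MOTION_EUCLIDEAN,(3,200,1e-6),None,5)
    c=np.array([A.shape[1]/2,A.shape[0]/2,1]); d=(W@c-c[:2])/4
    print(n,"shift px",d.round(2),"mm~",(d*2.3).round(1),"rot deg",np.degrees(np.arctan2(W[1,0],W[0,0])).round(2),round(cc,3))
```

```text
box shift px [ 0.81 -0.71] mm~ [ 1.9 -1.6] rot deg -0.44 0.985
off shift px [ 0.98 -0.17] mm~ [ 2.2 -0.4] rot deg 0.11 0.864
tape shift px [ 0.68 -0.28] mm~ [ 1.6 -0.6] rot deg -0.09 0.937
```

All are within about 2.5 mm and 0.5° of where they stood, so I'm handing in.

Run:
```python
from h import *
st(); print(bot.sign_off())
```

```text
t 45.73 p [ 0.3566 -0.4954  0.2479] az -64.43 zaxis [-0.009  0.    -1.   ] F [-1.   0.6 -1.6] open 0.0752 q [-0.98  0.2   1.9  -0.01  1.05  0.15]
the job is handed in; nothing more can be done
None
```

The job is done and handed in at 45.7 s, inside the 131 s limit. I moved the tape measure, offcut and screw box into the side tray. Then I laid the plane sole down on the mat, and only after that put the box, offcut and tape back in the tool tray.

- **Returned items:** comparing top-camera pictures from before and after, box, offcut and tape each ended about 2–2.5 mm from their original spot. They are turned less than 0.5°, and all three stand upright.
- **Plane:** it lies lengthwise on the mat, parallel to it and near the middle. The camera views of the mat disagreed by up to 8 mm across its width, so I aimed near the middle; the view after release shows the plane well on the mat.
- **Spanner and side tray:** the spanner has not moved (0 px shift), and the side tray is empty again.
- **Forces:** the highest wrist reading I saw was about 34 N, from pressing the box down as I set it back. I only read the force at the end of each move.
- **Arm at hand-in:** it was clear of everything.

No final check failed.

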